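# Pack the sanding kit in layers

### The arm

A 6-joint arm with a two-finger parallel gripper is mounted at the origin on a cart in front of the work surface, level with it; the furniture and walls round the work are solid. World frame = base frame: x ahead of the robot, y to its left, z up, the work surface at z = 0. Lengths are in m, angles in rad, forces in N, time in s.
With the tool pointing down it reaches from about 0.35 to 0.775 m from the base axis. Payload 5.5 kg.
Tool frame: the origin (TCP) lies at the very end of the fingers, on their centre line; the grasp point (between the pads) lies 19 mm behind it (env.grasp_offset is the distance from the TCP to the grasp point, in m); z points along the fingers, x is the direction in which the jaws open and shut, and the axes are right-handed (so a half turn about z gives the same grasp; the last joint's range is limited). The gripper opens to 85 mm and grips with 20 to 120 N. Pads are 22 mm wide; open, the fingers measure 114 mm over their backs; the gripper's body (76 mm by 85 mm) begins 54 mm behind the grasp point. The pads swing forward as they close: fully open they stand 13 mm farther back than shut.
Start: joints at [1.06, 0.313, 0.046, 1.304, 0, 1.431], TCP at [0.208, 0.536, 0.231] pointing down, gripper open.
Joint ranges: [-2.76, 2.76], [-0.86, 1.69], [-1.03, 1.26], [-2.2, 2.34], [-1.47, 1.5], [-3.14, 3.14]. Speed limits (rad/s): [2.57, 2.57, 3.14, 3.14, 3.14, 3.14].

### API

Orientations are given as a unit quaternion [w, x, y, z].
In Python, from workcell import status, viewer, env gives the robot as it stands.
- The arm moves only by the tool carry_out, never from a script. Its argument "plan" is a list of rows, each an object of numbers: "x", "y", "z": the shift along the tool's x, y, z in m; "ax", "ay", "az": the turn, a rotation vector about the tool's x, y, z in rad; "hand": the opening, from 0 (shut) to 1 (fully open). In form: [{"x": .., "y": .., "z": .., "ax": .., "ay": .., "az": .., "hand": ..}, ...]. A call has 1 to 12 rows; each row is the pose to reach, as a shift and turn from the pose measured when the call began, along the tool's axes at that moment; what a row does not reach only later rows make up. A row lasts 1/12 s, in which the tool goes at most 41.7 mm and 7.16 degrees, less where a joint would pass 70% of its speed; a pose out of reach is approached as far as the arm can. A call with a gripper value outside its range is refused whole. The fingers move at their own pace and stop on an object; "squeeze" is the grip in N (left out, the last holds). Time passes only in rows, so rows that repeat a pose let the fingers close. It gives the time, the measured TCP pose, the force and the opening at its end, in the units of the state.
- status.get_state(): the state, without advancing time (a new reading comes with each control period).
- viewer.read_camera(name): name is "scene" or "top" or "wrist"; returns the picture (400x640x3 uint8, red, green, blue); there is no depth.
- viewer.camera_model(name): a dict with "vfov" (degrees; the focal length in pixels is half the picture's height over the tangent of half this angle, whatever the lens; pixels are square), "cx", "cy" (the principal point, pixels), "T" (4x4, takes a point from camera to world coordinates). Camera axes: x right, y down, z forward; pixel columns grow to the right and rows downward; lengths in m; the calibration is good to about 2 mm. A picture is of the moment at which its call begins: read the wrist's pose just before it. camera_model takes no time and is no camera call; for the wrist camera it gives the pose at the moment of the call.
- env.hand_in(): hands the job in, once; it reports no verdict.
The state is a dict: "clock": time; "joint_pos": joint angles; "qvel": joint speeds; "tau": joint torques, N m; "tcp_pos": TCP position; "orientation": TCP orientation; "wrist_force": force on the tool from outside, world axes, zero at the start; "ft_torque": the same for the moment, N m; "finger_gap": finger opening in m.
Only numpy, scipy, OpenCV 4.12 (cv2) and the standard library are available. Lean on these libraries where they do the work, as an engineer would, in place of code of your own. Each camera call takes 0.05 s, during which the arm holds its last target.

### The job

Pack the grey kit tray in its two layers: first lay the black sanding block flat in the deep pocket, then slide the flat case off the tray's deck so that it drops fully down into the recess over the block. Finally swing the little steel keeper all the way round over the case so it cannot lift out, and leave the other things on the bench where they lie.

Things in the scene. Friction and masses are not known exactly. Their poses are not given: they have to be found in the camera images.
- kit_tray: Grey two-level kit tray, fixed to the bench; it spans x -104..104, y -190..95 mm. Origin on its underside, below the centre of pocket and recess; z up. The deck (y -190..-53) is 41 mm above the bench, between fences (x +-90..104, y -187..73) 9 mm higher. The end beyond the recess (y 53..95) is 41 mm high too.
- recess_floor (a point): Centre of the floor of the recess for the flat case, 29.5 mm above the bench (11.5 mm below the deck); axes as the tray's. The recess is 180 (x) x 106 mm (y), with upright walls.
- pocket_floor (a point): Centre of the floor of the deep pocket for the sanding block, in the middle of the recess; 4 mm above the bench, axes as the tray's. The pocket is 116 (x) x 72 mm (y), 25.5 mm deep. A finger slot, x -22..22, y -68..68 mm, as deep as the pocket, crosses it, so that the block can be held across its width while it is lowered.
- block_center (a point): Centre (half-way up) of the loose black rubber sanding block, 63 (x) x 106 (y) x 26 mm (z), 0.13 kg, lying flat on the bench left of the tray. It fits the pocket with its length (its y) along the tray's x, either end first. Seated, its centre is 17 mm above the bench and its top 0.5 to 1 mm above the recess floor.
- case_center (a point): Centre (half-way up) of the loose flat blue closed case, 170 (x) x 90 (y) x 35 mm, 0.3 kg. It starts on the deck between the fences, long side across, to be pushed along the tray's +y. It tips over the recess edge and drops when its trailing edge passes it. Seated, its centre is 47 to 48 mm above the bench, its top 65 mm, within 8 mm of the recess's centre along y.
- keeper (a joint): Angle of the keeper, a steel turn-button (bar 14 wide, 6 thick, 43 mm long) on a post beyond the recess. At 0 it points along the tray's +x, clear of the recess; it turns clockwise seen from above against light friction (under 1 N at the knob) to a stop at 1.65; at 1.57 it points along the tray's -y, over the case. It stays where it is left.
- keeper_knob (a point): Centre (half-way up) of the black upright knob at the keeper's end: 12 mm diameter, 24 mm high, from 75.5 to 99.5 mm above the bench, 35 mm from the pivot. Push it, or pinch it, to swing the keeper.
- keeper_pivot (a point): Pivot of the keeper at the underside of its bar, 69.5 mm above the bench; fixed in the tray at x 65, y 62 mm. Axes as the tray's.
- wood_offcut: Bystander: flat wooden offcut 60 x 110 x 19 mm, loose, origin under its centre.
- pliers: Bystander: pliers 57 x 183 x 14 mm, loose, origin under the centre.
- torch: Bystander: hand torch 44 x 163 x 44 mm, lying, loose, origin under the centre.
- spanner: Bystander: combination spanner 33 x 220 x 9 mm, loose, origin under the centre.

How it is judged:
By the outcome, as a careful person would: the job done as asked, in the order asked, and still so for the second after the job is handed in, with the robot touching nothing.
It also fails if it takes over 64 s, if anything falls off the work surface, if the arm or the gripper's body presses on something with over 40 N, if the wrist force passes 120 N, or if a joint passes its speed limit or range.

## Working session

There is one attempt and no reset: what is moved stays moved. The work goes in short steps, Python scripts to look and compute and a tool call to move; the robot and the scene stay as the last step left them, time stands still between calls to the robot, and variables do not carry over. Pictures are saved under pics/ and viewed, and the job is handed in when it is done.

Besides the shell and the picture viewer there is one more tool, called as name(argument=value, ...), one argument or row to a line, values as JSON. carry_out: Moves the arm, as the interface text tells. Its arguments: {"type":"object","properties":{"plan":{"type":"array"},"squeeze":{"type":"number"}},"required":["plan"]}

```bash
ls; mkdir -p pics; python3 - <<'E'
from workcell import status, viewer, env
import cv2
print(status.get_state())
for n in ("scene","top","wrist"):
    m=viewer.camera_model(n); print(n,m)
    im=viewer.read_camera(n); cv2.imwrite(f"pics/{n}0.png",im[:,:,::-1])
print(env.grasp_offset)
E
```

```text
pics
{'clock': 0.0, 'joint_pos': array([1.06043081e+00, 3.14006507e-01, 4.49672503e-02, 1.30358133e+00,
       2.48650672e-05, 1.43121688e+00]), 'qvel': array([-0.00177386, -0.00047893, -0.0016014 , -0.00091601,  0.00018671,
       -0.000926  ]), 'tau': array([ 6.60348951e-05, -4.80626321e+01,  2.98532993e+01,  1.95262913e-02,
       -2.96486462e-05, -5.70678907e-06]), 'tcp_pos': array([0.20809074, 0.53548085, 0.23040059]), 'orientation': array([ 3.94148851e-04,  8.25332383e-01,  5.64646461e-01, -8.22668925e-04]), 'wrist_force': array([-0.90192776,  0.71884608,  0.51455386]), 'ft_torque': array([-0.01335383,  0.00026356, -0.00140318]), 'finger_gap': 0.08571120725759741}
scene {'vfov': 46.22909161933405, 'cx': 325.6099369463312, 'cy': 201.04857825837695, 'T': array([[ 0.45143593, -0.59641056,  0.66370177, -0.27047056],
       [-0.89218981, -0.31357381,  0.3250674 , -0.38101882],
       [ 0.01424586, -0.73889506, -0.67366991,  0.89024042],
       [ 0.        ,  0.        ,  0.        ,  1.        ]])}
top {'vfov': 48.10908596852983, 'cx': 321.7301638560285, 'cy': 198.5668823769326, 'T': array([[-0.01089094, -0.97450436,  0.22410407,  0.25918182],
       [-0.9999207 ,  0.00919663, -0.00860279, -0.00370141],
       [ 0.00632245, -0.22417999, -0.97452725,  1.15464394],
       [ 0.        ,  0.        ,  0.        ,  1.        ]])}
wrist {'vfov': 63.46349696314393, 'cx': 317.38110255815315, 'cy': 198.50061006780356, 'T': array([[ 0.36312931,  0.89090471,  0.2728111 ,  0.13887568],
       [ 0.93173635, -0.34654945, -0.10849353,  0.56384824],
       [-0.00211486,  0.2935852 , -0.95593057,  0.3736278 ],
       [ 0.        ,  0.        ,  0.        ,  1.        ]])}
0.0187
```

View pics/scene0.png

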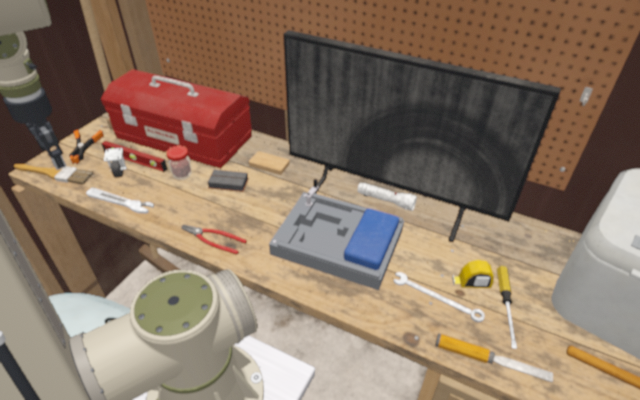

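View pics/top0.png

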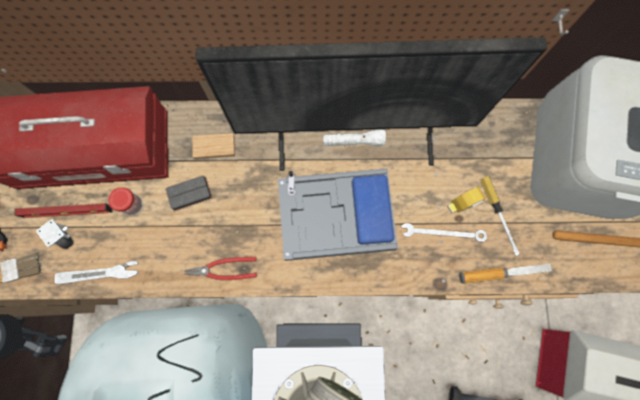

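View pics/wrist0.png

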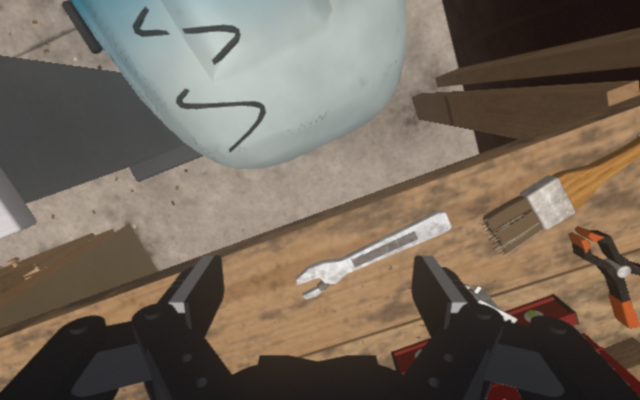

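```bash
python3 - <<'E'
import cv2
im=cv2.imread("pics/top0.png")
cv2.imwrite("pics/t1.png",cv2.resize(im[155:275,265:410],None,fx=5,fy=5,interpolation=cv2.INTER_CUBIC))
cv2.imwrite("pics/t2.png",cv2.resize(im[165:225,155:225],None,fx=8,fy=8,interpolation=cv2.INTER_CUBIC))
im=cv2.imread("pics/scene0.png")
cv2.imwrite("pics/s1.png",cv2.resize(im[155:290,200:420],None,fx=3.6,fy=3.6,interpolation=cv2.INTER_CUBIC))
E
```

```text
(no output)
```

View pics/t1.png

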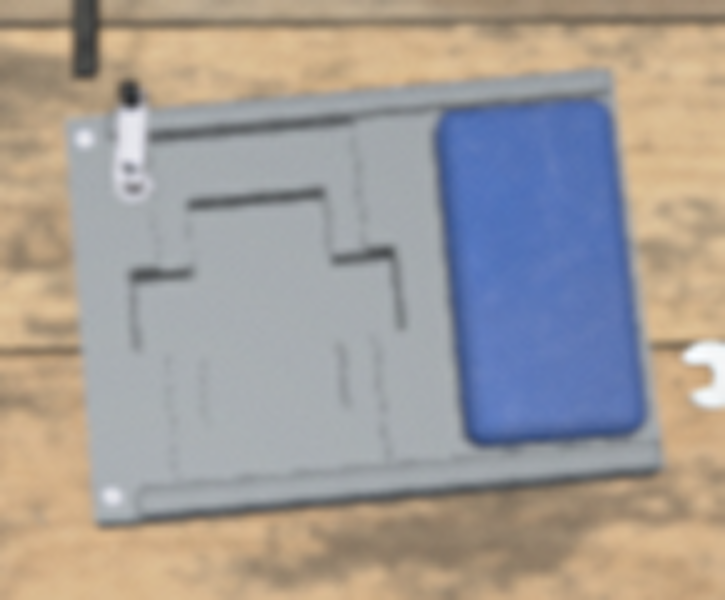

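View pics/t2.png

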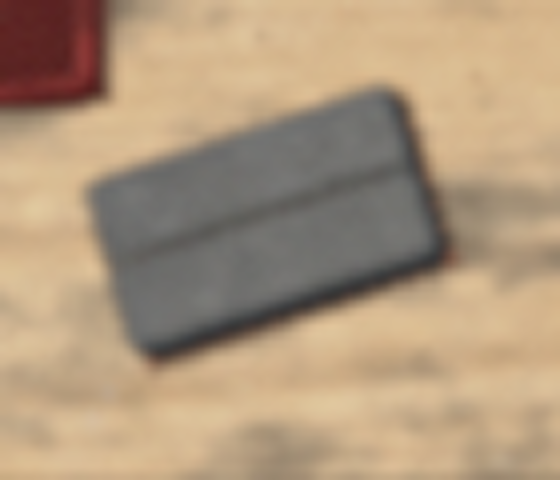

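View pics/s1.png

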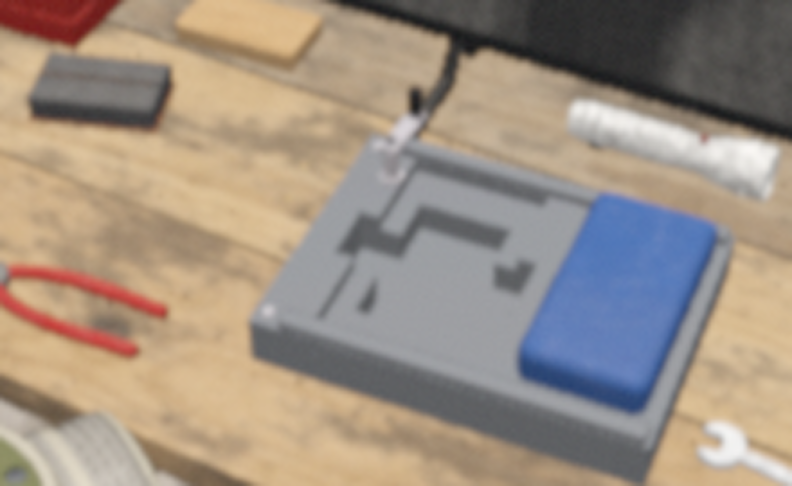

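```bash
cat > h.py <<'E'
import numpy as np, cv2
from scipy.optimize import least_squares
from scipy.spatial.transform import Rotation as R
def proj(m,P,h=400):
    P=np.atleast_2d(P); T=np.array(m["T"]); f=h/2/np.tan(np.radians(m["vfov"])/2)
    c=(P-T[:3,3])@T[:3,:3]
    return np.c_[m["cx"]+f*c[:,0]/c[:,2], m["cy"]+f*c[:,1]/c[:,2]]
def back(m,uv,z,h=400):
    T=np.array(m["T"]); f=h/2/np.tan(np.radians(m["vfov"])/2)
    d=T[:3,:3]@np.array([(uv[0]-m["cx"])/f,(uv[1]-m["cy"])/f,1])
    return T[:3,3]+d*(z-T[2,3])/d[2]
def place(p,L): # p x,y,yaw ; L mm local
    L=np.atleast_2d(L)/1000.; c,s=np.cos(p[2]),np.sin(p[2])
    return np.c_[p[0]+c*L[:,0]-s*L[:,1], p[1]+s*L[:,0]+c*L[:,1], L[:,2]]
def fit(obs,p0): # obs list of (model, uv(n,2), L(n,3))
    f=lambda p: np.concatenate([(proj(m,place(p,L))-uv).ravel() for m,uv,L in obs])
    r=least_squares(f,p0); return r.x, f(r.x).reshape(-1,2)
def crop(uv,x0,y0,s): return (np.array(uv,float)+.5)/s-.5+[x0,y0]
E
cat > a.py <<'E'
from workcell import status, viewer, env
from h import *
m=viewer.camera_model("top")
uv=crop([(68,120),(190,203),(325,188),(395,248),(131,270),(137,350),(403,328)],265,155,5)
L=[(104,95,41),(58,36,29.5),(58,-36,29.5),(22,-68,41),(22,68,41),(-22,68,41),(-22,-68,41)]
p,r=fit([(m,uv,L)],[.47,0,0]); print("tray",p,r.round(1).tolist())
cuv=crop([(436,100),(612,98),(648,437),(470,447)],265,155,5)
C=[(85,45,0),(85,-45,0),(-85,-45,0),(-85,45,0)]
z=[np.array(c)+[0,0,76] for c in C]
pc,r=fit([(m,cuv,z)],[.47,-.1,0]); print("case",pc,r.round(1).tolist())
buv=crop([(88,185),(398,82),(445,252),(140,352)],155,165,8)
B=[(31.5,53,26),(31.5,-53,26),(-31.5,-53,26),(-31.5,53,26)]
pb,r=fit([(m,buv,B)],[.5,.3,0]); print("block",pb,r.round(1).tolist())
ps,_=fit([(m,uv,L)],p)
ms=viewer.camera_model("scene")
def rect(x0,x1,y0,y1,z): return [(x0,y0,z),(x1,y0,z),(x1,y1,z),(x0,y1,z)]
polys=[rect(-104,104,-190,95,0),rect(-104,104,-190,95,41),rect(-90,90,-53,53,41),rect(-58,58,-36,36,29.5),rect(-22,22,-68,68,41),rect(90,104,-187,73,50),rect(-104,-90,-187,73,50)]
def draw(mm,fn,out,x0,x1,y0,y1,s):
    im=cv2.imread(fn)[y0:y1,x0:x1]; im=cv2.resize(im,None,fx=s,fy=s,interpolation=cv2.INTER_CUBIC)
    for pp,Ps,col in [(p,polys,(0,255,0)),(pc,[z],(0,255,255)),(pb,[B],(0,0,255))]:
        for q in Ps:
            w=((proj(mm,place(pp,q))-[x0,y0]+.5)*s-.5).astype(np.int32); cv2.polylines(im,[w],True,col,1,cv2.LINE_AA)
    cv2.imwrite(out,im)
draw(m,"pics/top0.png","pics/o1.png",155,415,150,280,3)
draw(ms,"pics/scene0.png","pics/o2.png",200,420,155,290,3.6)
E
python3 a.py
```

```text
tray [ 0.4738369  -0.00375696  0.07794702] [[-0.4, -0.4], [-0.4, -0.6], [0.4, 0.1], [0.3, -0.4], [-0.2, -0.2], [-0.1, 0.9], [0.5, 0.6]]
case [ 0.48190196 -0.13875414  0.05619692] [[0.0, 1.5], [0.6, -0.4], [0.4, -0.7], [-1.0, -0.3]]
block [0.54028916 0.33212463 0.32595937] [[-0.5, -0.6], [0.2, -0.7], [1.0, 0.2], [-0.7, 1.0]]
```

View pics/o1.png

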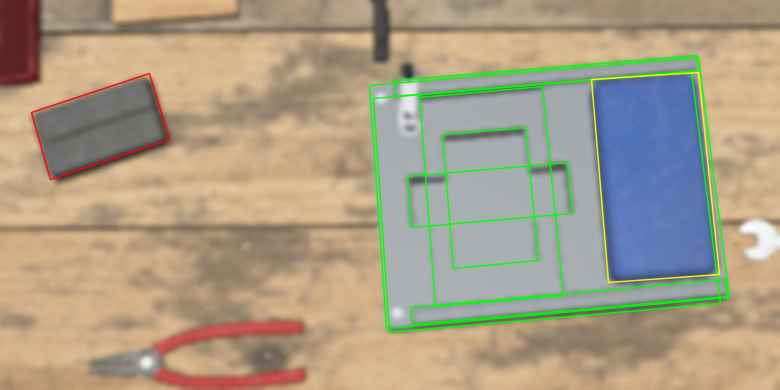

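View pics/o2.png

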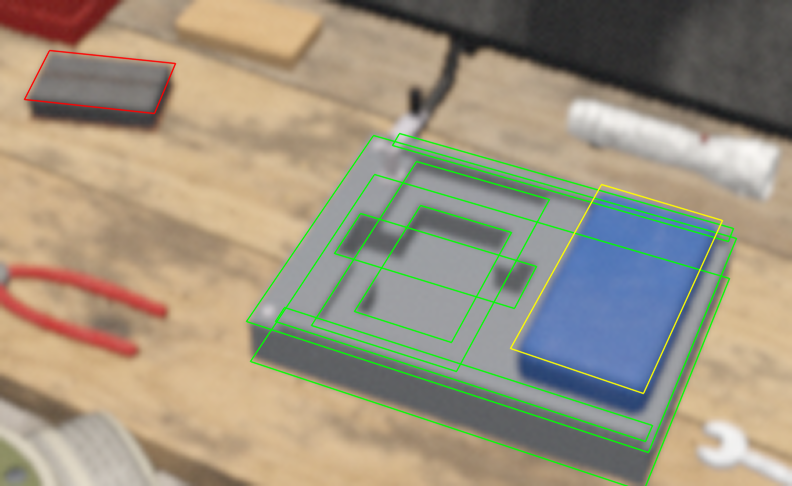

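```bash
python3 - <<'E'
from workcell import status, viewer, env
from h import *
m=viewer.camera_model("top");s=viewer.camera_model("scene")
for n,uv,z in [("toolbox FR bottom",(168,178),0),("same z.1",(166,155),.1),("jar top",(123,199),.07),("jar rt",(139,200),.05),("tv foot L near",(282,168),0.0),("tv bottom L",(235,132),.05),("offcut",(213,146),.019),("torch",(354,138),.03)]:
    print(n,back(m,uv,z).round(3))
for n,uv,z in [("toolbox FR bottom",(208,160),0),("R far bottom",(250,127),0),("jar top",(178,152),.07),("jar bot",(178,175),0),("tv foot L near",(312,200),0)]:
    print(n,back(s,uv,z).round(3))
im=cv2.imread("pics/scene0.png"); cv2.imwrite("pics/s2.png",cv2.resize(im[60:220,90:330],None,fx=3.3,fy=3.3,interpolation=cv2.INTER_CUBIC))
E
```

```text
toolbox FR bottom [0.585 0.395 0.   ]
same z.1 [0.616 0.37  0.1  ]
jar top [0.512 0.479 0.07 ]
jar rt [0.514 0.447 0.05 ]
tv foot L near [0.61  0.092 0.   ]
tv bottom L [0.694 0.211 0.05 ]
offcut [0.667 0.275 0.019]
torch [ 0.682 -0.101  0.03 ]
toolbox FR bottom [0.605 0.457 0.   ]
R far bottom [0.82  0.445 0.   ]
jar top [0.527 0.491 0.07 ]
jar bot [0.505 0.49  0.   ]
tv foot L near [0.593 0.085 0.   ]
```

View pics/s2.png

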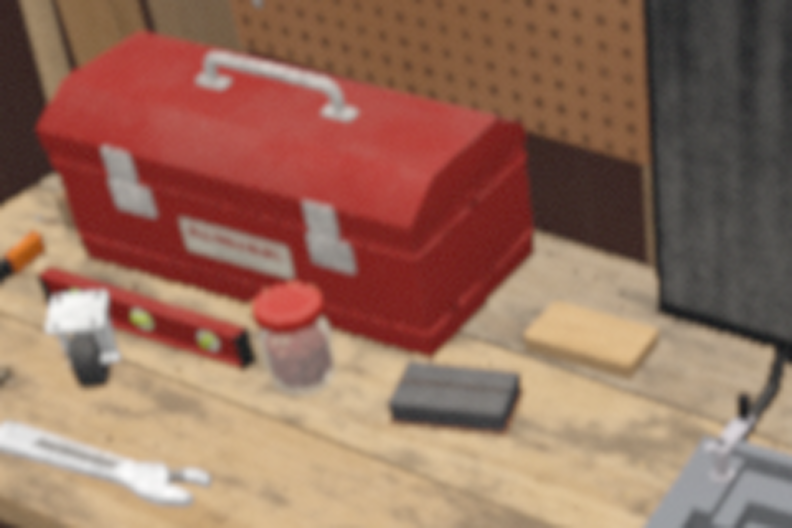

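```bash
cat > g.py <<'E'
from workcell import status, viewer, env
from h import *
def move(x,y,z,yaw_deg):
    s=status.get_state(); q=s["orientation"]; Rm=R.from_quat([q[1],q[2],q[3],q[0]])
    d=Rm.inv().apply(np.array([x,y,z])-s["tcp_pos"])
    c,sn=np.cos(np.radians(yaw_deg)),np.sin(np.radians(yaw_deg))
    Rt=R.from_matrix(np.array([[c,sn,0],[sn,-c,0],[0,0,-1]]))
    rv=(Rm.inv()*Rt).as_rotvec()
    print("shift",d.round(4),"turn",rv.round(4),"dist",np.linalg.norm(d).round(3),"rows",round(max(np.linalg.norm(d)/.0417,np.degrees(np.linalg.norm(rv))/7.16),1))
def st():
    s=status.get_state(); print({k:np.round(s[k],4).tolist() for k in ("clock","tcp_pos","orientation","joint_pos","wrist_force","finger_gap")})
E
python3 -c "
from g import *
move(.54,.332,.2,18.7)"
```

```text
shift [-0.0695  0.3831  0.0306] turn [4.000e-04 1.400e-03 8.736e-01] dist 0.391 rows 9.4
```

carry_out(
  plan=[
    {"x": -0.007, "y": 0.038, "z": 0.003, "az": 0.087, "hand": 1},
    {"x": -0.014, "y": 0.076, "z": 0.006, "az": 0.175, "hand": 1},
    {"x": -0.021, "y": 0.115, "z": 0.009, "az": 0.262, "hand": 1},
    {"x": -0.028, "y": 0.153, "z": 0.012, "az": 0.35, "hand": 1},
    {"x": -0.035, "y": 0.191, "z": 0.015, "az": 0.437, "hand": 1},
    {"x": -0.042, "y": 0.23, "z": 0.018, "az": 0.525, "hand": 1},
    {"x": -0.049, "y": 0.268, "z": 0.021, "az": 0.612, "hand": 1},
    {"x": -0.056, "y": 0.306, "z": 0.024, "az": 0.7, "hand": 1},
    {"x": -0.063, "y": 0.345, "z": 0.027, "az": 0.787, "hand": 1},
    {"x": -0.07, "y": 0.383, "z": 0.03, "az": 0.874, "hand": 1},
    {"x": -0.07, "y": 0.383, "z": 0.03, "az": 0.874, "hand": 1},
    {"x": -0.07, "y": 0.383, "z": 0.03, "az": 0.874, "hand": 1},
  ],
)

```text
schema error: expected keys x, y, z, ax, ay, az, hand
```

```bash
python3 - <<'E'
from g import *
st()
import pickle
m=viewer.camera_model("wrist"); im=viewer.read_camera("wrist"); cv2.imwrite("pics/w1.png",im[:,:,::-1]); pickle.dump(m,open("w1.pkl","wb"))
B=[(31.5,53,26),(31.5,-53,26),(-31.5,-53,26),(-31.5,53,26)]
print(proj(m,place([.5403,.3321,.326],B)).round(0).tolist())
E
```

```text
{'clock': 0.15, 'tcp_pos': [0.2082, 0.5356, 0.2306], 'orientation': [0.0003, 0.8253, 0.5646, -0.0006], 'joint_pos': [1.0604, 0.3139, 0.0453, 1.3036, 0.0, 1.4312], 'wrist_force': [0.4223, -0.3898, 0.2281], 'finger_gap': 0.0853}
[[311.0, 426.0], [257.0, 460.0], [228.0, 436.0], [282.0, 400.0]]
```

View pics/w1.png

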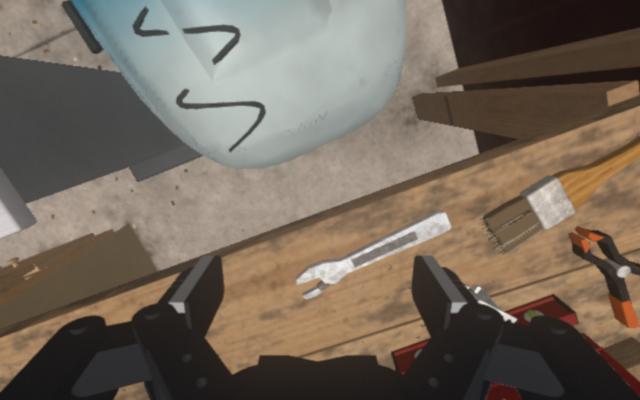

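carry_out(
  plan=[
    {"x": -0.035, "y": 0.191, "z": 0.015, "ax": 0, "ay": 0, "az": 0.437, "hand": 1},
    {"x": -0.035, "y": 0.191, "z": 0.015, "ax": 0, "ay": 0, "az": 0.437, "hand": 1},
    {"x": -0.035, "y": 0.191, "z": 0.015, "ax": 0, "ay": 0, "az": 0.437, "hand": 1},
    {"x": -0.035, "y": 0.191, "z": 0.015, "ax": 0, "ay": 0, "az": 0.437, "hand": 1},
    {"x": -0.042, "y": 0.23, "z": 0.018, "ax": 0, "ay": 0, "az": 0.525, "hand": 1},
    {"x": -0.049, "y": 0.268, "z": 0.021, "ax": 0, "ay": 0, "az": 0.612, "hand": 1},
    {"x": -0.056, "y": 0.306, "z": 0.024, "ax": 0, "ay": 0, "az": 0.7, "hand": 1},
    {"x": -0.063, "y": 0.345, "z": 0.027, "ax": 0, "ay": 0, "az": 0.787, "hand": 1},
    {"x": -0.07, "y": 0.383, "z": 0.03, "ax": 0, "ay": 0, "az": 0.874, "hand": 1},
    {"x": -0.07, "y": 0.383, "z": 0.03, "ax": 0, "ay": 0, "az": 0.874, "hand": 1},
    {"x": -0.07, "y": 0.383, "z": 0.03, "ax": 0, "ay": 0, "az": 0.874, "hand": 1},
    {"x": -0.07, "y": 0.383, "z": 0.03, "ax": 0, "ay": 0, "az": 0.874, "hand": 1},
  ],
)

```text
clock: 1.2
tcp_pos: [0.54, 0.3309, 0.2]
orientation: [0.0, 0.987, 0.162, -0.001]
wrist_force: [-0.8, -0.0, 0.1]
finger_gap: 0.0858
```

```bash
python3 - <<'E'
from g import *
st()
import pickle
m=viewer.camera_model("wrist"); im=viewer.read_camera("wrist"); cv2.imwrite("pics/w2.png",im[:,:,::-1]); pickle.dump(m,open("w2.pkl","wb"))
B=[(31.5,53,26),(31.5,-53,26),(-31.5,-53,26),(-31.5,53,26)]
print(proj(m,place([.5403,.3321,.326],B)).round(0).tolist())
E
```

```text
{'clock': 1.2, 'tcp_pos': [0.54, 0.3309, 0.2], 'orientation': [0.0004, 0.9868, 0.1617, -0.0012], 'joint_pos': [0.4232, 0.4397, 0.1549, 1.2886, -0.0002, 1.6692], 'wrist_force': [-0.802, -0.0433, 0.1166], 'finger_gap': 0.0858}
[[351.0, 123.0], [348.0, 226.0], [288.0, 226.0], [285.0, 123.0]]
```

View pics/w2.png

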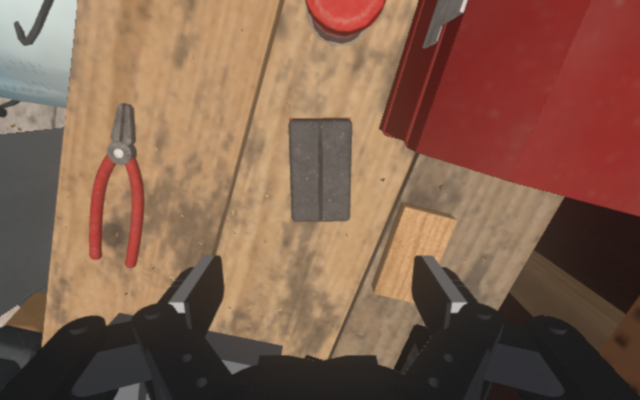

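```bash
python3 - <<'E'
import cv2
im=cv2.imread("pics/w2.png")
cv2.imwrite("pics/w2c.png",cv2.resize(im[105:240,270:370],None,fx=4.4,fy=4.4,interpolation=cv2.INTER_CUBIC))
E
```

```text
(no output)
```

View pics/w2c.png

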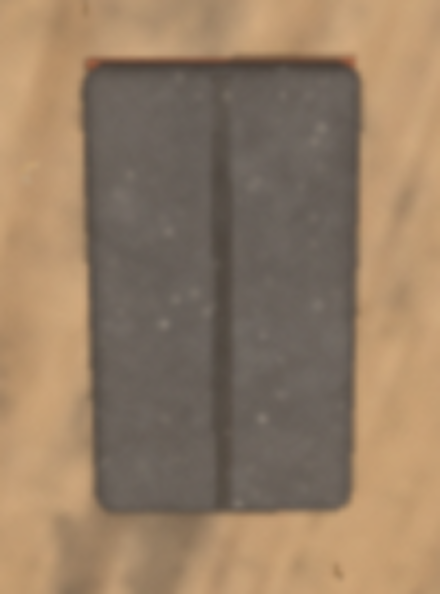

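```bash
python3 - <<'E'
from g import *
import pickle
m=pickle.load(open("w2.pkl","rb"))
uv=crop([(84,64),(359,64),(351,511),(97,511)],270,105,4.4)
B=[(-31.5,53,26),(31.5,53,26),(31.5,-53,26),(-31.5,-53,26)]
p,r=fit([(m,uv,B)],[.54,.332,.326]); print(p,np.degrees(p[2]),r.round(1).tolist())
p=p if 1 else p
move(p[0],p[1],.05,np.degrees(p[2]));move(p[0],p[1],-.002,np.degrees(p[2]))
E
```

```text
[0.54118536 0.3367304  0.33017096] 18.917402514012345 [[-1.7, -0.8], [1.9, -1.2], [1.1, 1.2], [-1.3, 1.5]]
shift [ 0.004  -0.0042  0.1504] turn [ 0.0003  0.0023 -0.0038] dist 0.15 rows 3.6
shift [ 0.0041 -0.0042  0.2024] turn [ 0.0003  0.0023 -0.0038] dist 0.202 rows 4.9
```

carry_out(
  plan=[
    {"x": 0.004, "y": -0.003, "z": 0.1, "ax": 0, "ay": 0, "az": -0.004, "hand": 1},
    {"x": 0.004, "y": -0.003, "z": 0.1, "ax": 0, "ay": 0, "az": -0.004, "hand": 1},
    {"x": 0.004, "y": -0.003, "z": 0.13, "ax": 0, "ay": 0, "az": -0.004, "hand": 1},
    {"x": 0.004, "y": -0.003, "z": 0.16, "ax": 0, "ay": 0, "az": -0.004, "hand": 1},
    {"x": 0.004, "y": -0.003, "z": 0.18, "ax": 0, "ay": 0, "az": -0.004, "hand": 1},
    {"x": 0.004, "y": -0.003, "z": 0.195, "ax": 0, "ay": 0, "az": -0.004, "hand": 1},
    {"x": 0.004, "y": -0.003, "z": 0.198, "ax": 0, "ay": 0, "az": -0.004, "hand": 1},
    {"x": 0.004, "y": -0.003, "z": 0.198, "ax": 0, "ay": 0, "az": -0.004, "hand": 1},
  ],
)

```text
clock: 1.92
tcp_pos: [0.5392, 0.3365, 0.0016]
orientation: [0.001, 0.986, 0.166, -0.002]
wrist_force: [-0.0, -0.4, 0.2]
finger_gap: 0.0852
```

```bash
python3 - <<'E'
from g import *
st()
im=viewer.read_camera("wrist"); cv2.imwrite("pics/w3.png",im[:,:,::-1])
im=viewer.read_camera("scene"); cv2.imwrite("pics/s3.png",cv2.resize(im[100:240,150:330,::-1],None,fx=4,fy=4,interpolation=cv2.INTER_CUBIC))
E
```

```text
{'clock': 1.9167, 'tcp_pos': [0.5392, 0.3365, 0.0016], 'orientation': [0.0006, 0.9862, 0.1658, -0.0024], 'joint_pos': [0.4317, 0.5827, -0.1247, 0.8684, 0.0001, 1.6694], 'wrist_force': [-0.0032, -0.3905, 0.2402], 'finger_gap': 0.0852}
```

View pics/w3.png

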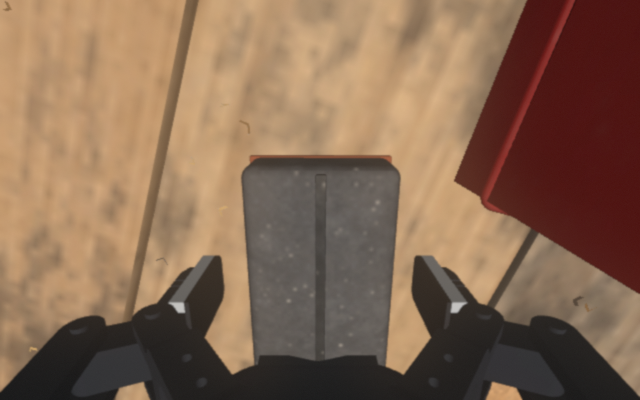

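View pics/s3.png

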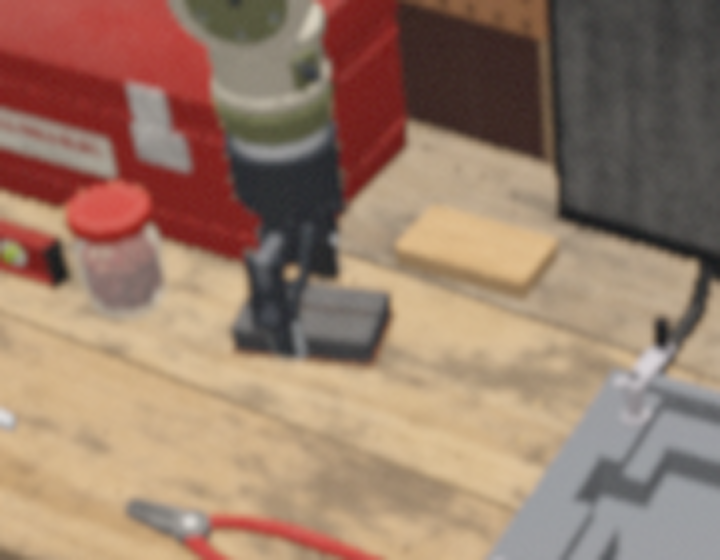

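carry_out(
  plan=[
    {"x": 0.001, "y": 0.002, "z": 0.0055, "ax": 0, "ay": 0, "az": 0, "hand": 1},
    {"x": 0.001, "y": 0.002, "z": 0.0055, "ax": 0, "ay": 0, "az": 0, "hand": 0},
    {"x": 0.001, "y": 0.002, "z": 0.0055, "ax": 0, "ay": 0, "az": 0, "hand": 0},
    {"x": 0.001, "y": 0.002, "z": 0.0055, "ax": 0, "ay": 0, "az": 0, "hand": 0},
    {"x": 0.001, "y": 0.002, "z": 0.0055, "ax": 0, "ay": 0, "az": 0, "hand": 0},
  ],
  squeeze=45,
)

```text
clock: 2.43
tcp_pos: [0.5438, 0.3355, -0.0005]
orientation: [-0.0, 0.986, 0.165, 0.001]
wrist_force: [-0.3, -0.4, 5.9]
finger_gap: 0.061
```

carry_out(
  plan=[
    {"x": 0, "y": 0, "z": -0.04, "ax": 0, "ay": 0, "az": 0, "hand": 0},
    {"x": 0, "y": 0, "z": -0.08, "ax": 0, "ay": 0, "az": 0, "hand": 0},
    {"x": 0, "y": 0, "z": -0.12, "ax": 0, "ay": 0, "az": 0, "hand": 0},
    {"x": 0, "y": 0, "z": -0.16, "ax": 0, "ay": 0, "az": 0, "hand": 0},
    {"x": 0, "y": 0, "z": -0.16, "ax": 0, "ay": 0, "az": 0, "hand": 0},
  ],
)

```text
clock: 2.85
tcp_pos: [0.5477, 0.3372, 0.1689]
orientation: [-0.002, 0.986, 0.165, 0.007]
wrist_force: [1.4, 1.2, -0.6]
finger_gap: 0.061
```

```bash
python3 - <<'E'
from g import *
st()
move(.57,0,.2,94.5)
E
```

```text
{'clock': 2.85, 'tcp_pos': [0.5477, 0.3372, 0.1689], 'orientation': [-0.002, 0.9862, 0.1652, 0.0072], 'joint_pos': [0.4271, 0.4555, 0.1027, 1.203, 0.0002, 1.666], 'wrist_force': [1.4237, 1.2481, -0.5644], 'finger_gap': 0.061}
shift [-0.0883  0.326  -0.033 ] turn [ 0.0085 -0.0138 -1.3174] dist 0.339 rows 10.5
```

carry_out(
  plan=[
    {"x": -0.009, "y": 0.033, "z": -0.003, "ax": 0, "ay": 0, "az": -0.12, "hand": 0},
    {"x": -0.018, "y": 0.066, "z": -0.006, "ax": 0, "ay": 0, "az": -0.24, "hand": 0},
    {"x": -0.026, "y": 0.098, "z": -0.01, "ax": 0, "ay": 0, "az": -0.36, "hand": 0},
    {"x": -0.035, "y": 0.13, "z": -0.013, "ax": 0, "ay": 0, "az": -0.48, "hand": 0},
    {"x": -0.044, "y": 0.163, "z": -0.016, "ax": 0, "ay": 0, "az": -0.6, "hand": 0},
    {"x": -0.053, "y": 0.195, "z": -0.02, "ax": 0, "ay": 0, "az": -0.72, "hand": 0},
    {"x": -0.062, "y": 0.228, "z": -0.023, "ax": 0, "ay": 0, "az": -0.84, "hand": 0},
    {"x": -0.07, "y": 0.26, "z": -0.026, "ax": 0, "ay": 0, "az": -0.96, "hand": 0},
    {"x": -0.079, "y": 0.293, "z": -0.03, "ax": 0, "ay": 0, "az": -1.08, "hand": 0},
    {"x": -0.088, "y": 0.326, "z": -0.033, "ax": 0, "ay": 0, "az": -1.2, "hand": 0},
    {"x": -0.088, "y": 0.326, "z": -0.033, "ax": 0.0085, "ay": -0.0138, "az": -1.317, "hand": 0},
    {"x": -0.088, "y": 0.326, "z": -0.033, "ax": 0.0085, "ay": -0.0138, "az": -1.317, "hand": 0},
  ],
)

```text
clock: 3.85
tcp_pos: [0.5705, -0.0021, 0.1996]
orientation: [-0.0, 0.679, 0.734, -0.0]
wrist_force: [0.3, 0.2, -1.4]
finger_gap: 0.061
```

```bash
python3 - <<'E'
from g import *
import pickle
st()
m=viewer.camera_model("wrist"); im=viewer.read_camera("wrist"); cv2.imwrite("pics/w4.png",im[:,:,::-1]); pickle.dump(m,open("w4.pkl","wb"))
st()
E
```

```text
{'clock': 3.85, 'tcp_pos': [0.5705, -0.0021, 0.1996], 'orientation': [-0.0002, 0.6794, 0.7338, -0.0002], 'joint_pos': [-0.1443, 0.3155, -0.0286, 1.2273, -0.0001, -0.2213], 'wrist_force': [0.3105, 0.2279, -1.4387], 'finger_gap': 0.061}
{'clock': 3.9, 'tcp_pos': [0.5702, -0.0007, 0.1994], 'orientation': [-0.0005, 0.6805, 0.7327, -0.0001], 'joint_pos': [-0.1423, 0.3152, -0.0294, 1.227, 0.0004, -0.2161], 'wrist_force': [-0.5125, -0.1434, -1.0087], 'finger_gap': 0.0612}
```

View pics/w4.png

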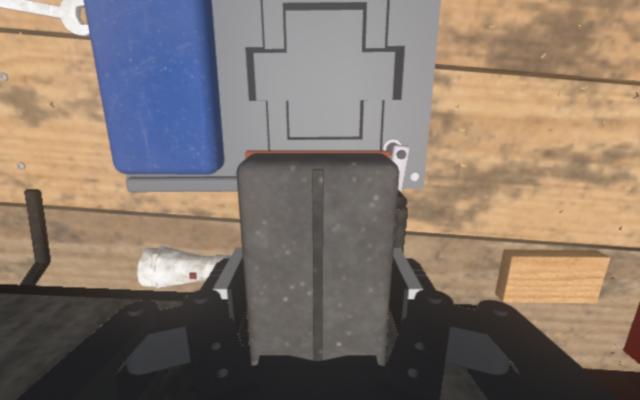

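```bash
python3 - <<'E'
from g import *
import pickle
m=viewer.camera_model("wrist"); im=viewer.read_camera("wrist"); cv2.imwrite("pics/w5.png",im[:,:,::-1]); pickle.dump(m,open("w5.pkl","wb"))
st()
im=cv2.imread("pics/w5.png")
cv2.imwrite("pics/w5c.png",cv2.resize(im[0:200,205:445],None,fx=3.3,fy=3,interpolation=cv2.INTER_CUBIC))
E
```

```text
{'clock': 3.95, 'tcp_pos': [0.57, 0.0002, 0.1994], 'orientation': [-0.0005, 0.6803, 0.7329, -0.0001], 'joint_pos': [-0.1408, 0.3149, -0.0299, 1.2269, 0.0005, -0.2151], 'wrist_force': [-0.7817, -0.3576, -1.9274], 'finger_gap': 0.0612}
```

View pics/w5c.png

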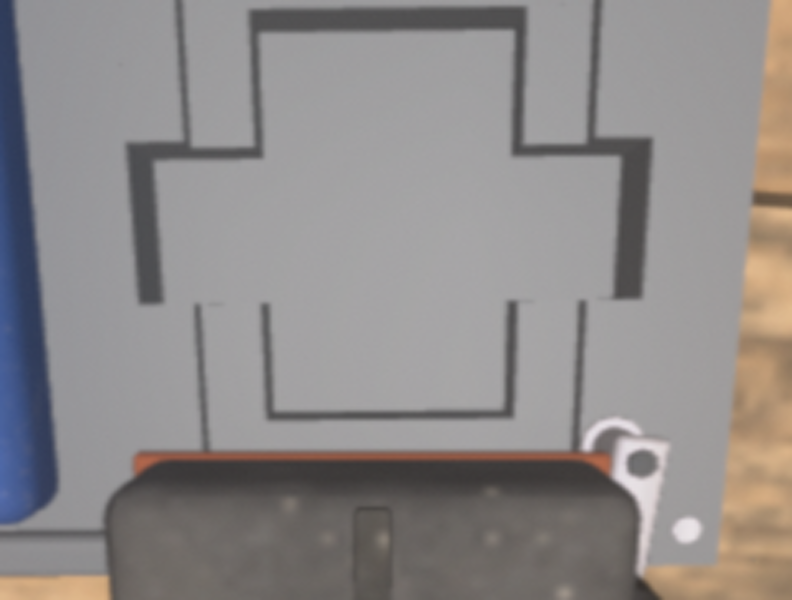

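```bash
cat > b.py <<'E'
from g import *
import pickle
m=pickle.load(open("w5.pkl","rb"))
f=lambda q: (np.array(q,float)+.5)/[3.3,3]-.5+[205,0]
uv=f([(250,10),(526,8),(127,144),(652,138),(139,302),(642,298),(266,419),(515,418)])
L=[(-58,-36,29.5),(-58,36,29.5),(-22,-68,41),(-22,68,41),(22,-68,41),(22,68,41),(58,-36,29.5),(58,36,29.5)]
p,r=fit([(m,uv,L)],[.474,-.004,.078]); print(p,np.degrees(p[2]),r.round(1).tolist())
# free camera offset: allow dz of scene
g=lambda q:(proj(m,place(q[:3],L)+[0,0,q[3]])-uv).ravel()
s=least_squares(g,[*p,0]); print(s.x, g(s.x).round(1))
for u in [(133,460),(613,460)]: print(back(m,f(u),.2))
E
python3 b.py
```

```text
[ 0.47448062 -0.00218067  0.08271287] 4.739098527612474 [[-0.3, -0.2], [0.4, -0.5], [-0.2, -0.5], [0.3, -0.2], [-0.0, 0.7], [-0.0, 0.5], [0.1, 0.5], [-0.3, 0.1]]
[ 0.47435996 -0.00217122  0.08271856 -0.00117121] [-0.1 -0.   0.2 -0.3  0.1 -0.5 -0.  -0.1  0.3  0.5 -0.3  0.3  0.2  0.2
 -0.4 -0.2]
[ 0.52098552 -0.03564235  0.2       ]
[0.5162994  0.02848795 0.2       ]
```

```bash
python3 - <<'E'
from g import *
st()
move(.4729,-.0023,.08,94.74)
E
```

```text
{'clock': 3.95, 'tcp_pos': [0.57, 0.0002, 0.1994], 'orientation': [-0.0005, 0.6803, 0.7329, -0.0001], 'joint_pos': [-0.1408, 0.3149, -0.0299, 1.2269, 0.0005, -0.2151], 'wrist_force': [-0.7817, -0.3576, -1.9274], 'finger_gap': 0.0612}
shift [ 0.0047 -0.0969  0.1195] turn [-0.0008 -0.0007 -0.0084] dist 0.154 rows 3.7
```

carry_out(
  plan=[
    {"x": 0.003, "y": -0.035, "z": 0, "ax": 0, "ay": 0, "az": -0.008, "hand": 0},
    {"x": 0.004, "y": -0.07, "z": 0.01, "ax": 0, "ay": 0, "az": -0.008, "hand": 0},
    {"x": 0.005, "y": -0.097, "z": 0.04, "ax": 0, "ay": 0, "az": -0.008, "hand": 0},
    {"x": 0.005, "y": -0.097, "z": 0.08, "ax": 0, "ay": 0, "az": -0.008, "hand": 0},
    {"x": 0.005, "y": -0.097, "z": 0.11, "ax": 0, "ay": 0, "az": -0.008, "hand": 0},
    {"x": 0.005, "y": -0.097, "z": 0.12, "ax": 0, "ay": 0, "az": -0.008, "hand": 0},
    {"x": 0.005, "y": -0.097, "z": 0.12, "ax": 0, "ay": 0, "az": -0.008, "hand": 0},
    {"x": 0.005, "y": -0.097, "z": 0.12, "ax": 0, "ay": 0, "az": -0.008, "hand": 0},
    {"x": 0.005, "y": -0.097, "z": 0.12, "ax": 0, "ay": 0, "az": -0.008, "hand": 0},
  ],
)

```text
clock: 4.7
tcp_pos: [0.4746, -0.0018, 0.0812]
orientation: [0.001, 0.677, 0.736, 0.001]
wrist_force: [-0.4, -0.3, -0.9]
finger_gap: 0.0614
```

```bash
python3 - <<'E'
from g import *
st()
move(.4729,-.0023,.0045,94.74)
im=viewer.read_camera("wrist"); cv2.imwrite("pics/w6.png",im[:,:,::-1])
im=viewer.read_camera("scene"); cv2.imwrite("pics/s6.png",cv2.resize(im[120:290,230:410,::-1],None,fx=3.5,fy=3.5,interpolation=cv2.INTER_CUBIC))
E
```

```text
{'clock': 4.7, 'tcp_pos': [0.4746, -0.0018, 0.0812], 'orientation': [0.0007, 0.6774, 0.7356, 0.0008], 'joint_pos': [-0.1735, 0.224, -0.4634, 0.8815, 0.0006, -0.256], 'wrist_force': [-0.365, -0.2615, -0.9457], 'finger_gap': 0.0614}
shift [-0.0003 -0.0019  0.0767] turn [ 0.002  -0.0001 -0.0003] dist 0.077 rows 1.8
```

View pics/w6.png

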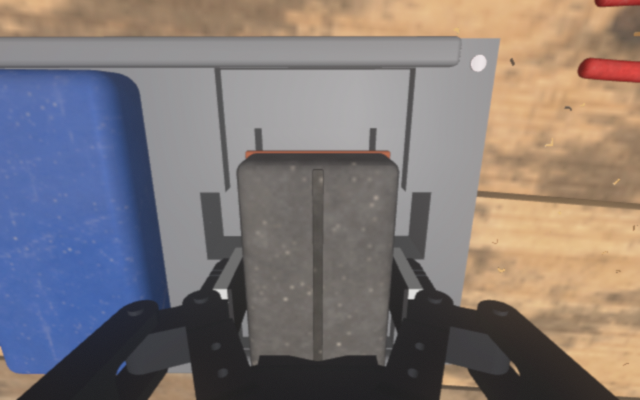

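View pics/s6.png

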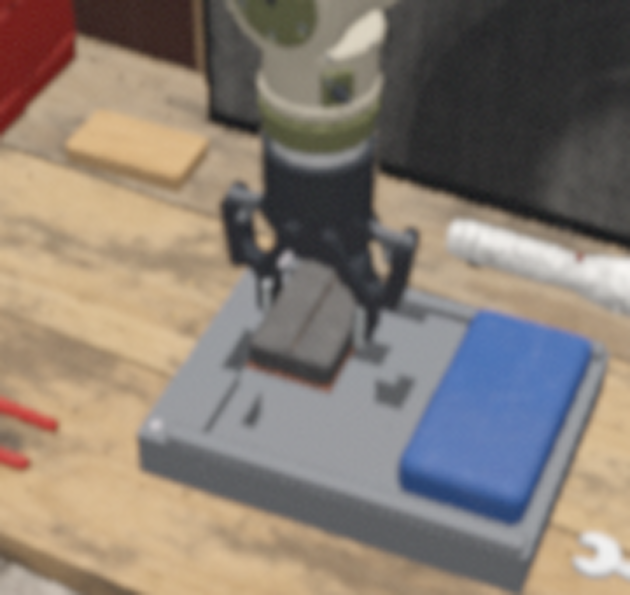

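carry_out(
  plan=[
    {"x": 0, "y": -0.002, "z": 0.03, "ax": 0.002, "ay": 0, "az": 0, "hand": 0},
    {"x": 0, "y": -0.002, "z": 0.045, "ax": 0.002, "ay": 0, "az": 0, "hand": 0},
    {"x": 0, "y": -0.002, "z": 0.055, "ax": 0.002, "ay": 0, "az": 0, "hand": 0},
    {"x": 0, "y": -0.002, "z": 0.065, "ax": 0.002, "ay": 0, "az": 0, "hand": 0},
    {"x": 0, "y": -0.002, "z": 0.072, "ax": 0.002, "ay": 0, "az": 0, "hand": 0},
    {"x": 0, "y": -0.002, "z": 0.075, "ax": 0.002, "ay": 0, "az": 0, "hand": 0},
    {"x": 0, "y": -0.002, "z": 0.076, "ax": 0.002, "ay": 0, "az": 0, "hand": 0},
  ],
)

```text
clock: 5.38
tcp_pos: [0.4734, -0.0023, 0.0055]
orientation: [0.0, 0.677, 0.736, 0.0]
wrist_force: [0.6, -0.8, -2.2]
finger_gap: 0.0609
```

```bash
python3 - <<'E'
from g import *
st()
im=viewer.read_camera("wrist"); cv2.imwrite("pics/w7.png",im[:,:,::-1])
E
```

```text
{'clock': 5.3833, 'tcp_pos': [0.4734, -0.0023, 0.0055], 'orientation': [0.0005, 0.6775, 0.7355, 0.0003], 'joint_pos': [-0.1747, 0.3174, -0.5607, 0.6916, 0.0, -0.2569], 'wrist_force': [0.602, -0.7861, -2.174], 'finger_gap': 0.0609}
```

View pics/w7.png

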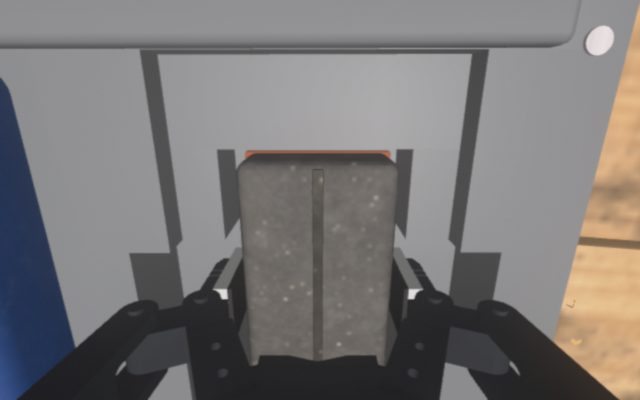

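carry_out(
  plan=[
    {"x": 0, "y": 0, "z": 0.002, "ax": 0, "ay": 0, "az": 0, "hand": 0},
    {"x": 0, "y": 0, "z": 0.002, "ax": 0, "ay": 0, "az": 0, "hand": 0},
    {"x": 0, "y": 0, "z": 0.002, "ax": 0, "ay": 0, "az": 0, "hand": 0.9},
    {"x": 0, "y": 0, "z": 0.002, "ax": 0, "ay": 0, "az": 0, "hand": 0.9},
    {"x": 0, "y": 0, "z": 0.002, "ax": 0, "ay": 0, "az": 0, "hand": 0.9},
    {"x": 0, "y": 0, "z": -0.01, "ax": 0, "ay": 0, "az": 0, "hand": 0.9},
    {"x": 0, "y": 0, "z": -0.05, "ax": 0, "ay": 0, "az": 0, "hand": 0.9},
    {"x": 0, "y": 0, "z": -0.09, "ax": 0, "ay": 0, "az": 0, "hand": 0.9},
    {"x": 0, "y": 0, "z": -0.13, "ax": 0, "ay": 0, "az": 0, "hand": 0.9},
    {"x": 0, "y": 0.02, "z": -0.17, "ax": 0, "ay": 0, "az": 0, "hand": 0.9},
    {"x": 0, "y": 0.04, "z": -0.19, "ax": 0, "ay": 0, "az": 0, "hand": 0.9},
    {"x": 0, "y": 0.04, "z": -0.19, "ax": 0, "ay": 0, "az": 0, "hand": 0.9},
  ],
)

```text
clock: 6.43
tcp_pos: [0.5199, 0.0003, 0.2022]
orientation: [0.006, 0.677, 0.736, 0.004]
wrist_force: [1.2, -0.5, 0.2]
finger_gap: 0.0768
```

```bash
python3 - <<'E'
from g import *
import pickle
st()
m=viewer.camera_model("wrist");im=viewer.read_camera("wrist"); cv2.imwrite("pics/w8.png",im[:,:,::-1]);pickle.dump(m,open("w8.pkl","wb"))
im=viewer.read_camera("scene"); cv2.imwrite("pics/s8.png",cv2.resize(im[120:290,230:410,::-1],None,fx=3.5,fy=3.5,interpolation=cv2.INTER_CUBIC))
E
```

```text
{'clock': 6.4333, 'tcp_pos': [0.5199, 0.0003, 0.2022], 'orientation': [0.0064, 0.6773, 0.7356, 0.0044], 'joint_pos': [-0.154, 0.2046, -0.1698, 1.1808, 0.0003, -0.2365], 'wrist_force': [1.1689, -0.5394, 0.2262], 'finger_gap': 0.0768}
```

View pics/w8.png

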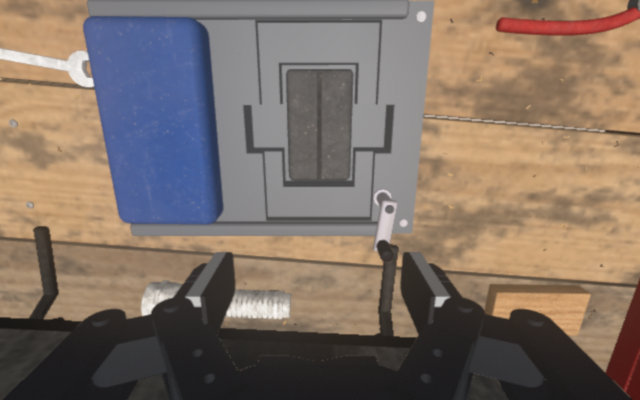

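View pics/s8.png

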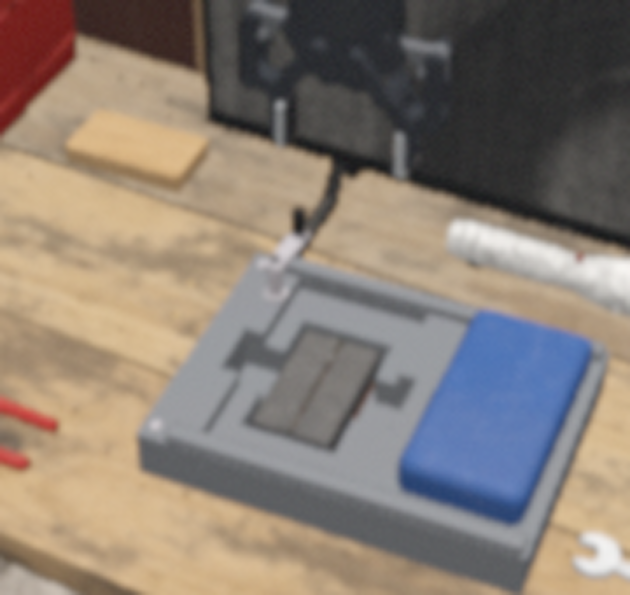

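```bash
python3 - <<'E'
from g import *
import pickle
im=cv2.imread("pics/w8.png")
cv2.imwrite("pics/w8c.png",cv2.resize(im[0:240,70:420],None,fx=2.2,fy=2.2,interpolation=cv2.INTER_CUBIC))
T=np.array([.4744,-.0022,.0827])
for q in [(0,-210,47),(0,-57,47),(0,-62,47)]: print(q,place(T,q))
x=place(T,(0,-210,0))[0]
move(x[0],x[1],.16,4.74)
E
```

```text
(0, -210, 47) [[ 0.49174721 -0.21148228  0.047     ]]
(0, -57, 47) [[ 0.47910853 -0.05900519  0.047     ]]
(0, -62, 47) [[ 0.47952156 -0.0639881   0.047     ]]
shift [-0.2098 -0.04    0.0367] turn [ 0.0037 -0.0022  1.5706] dist 0.217 rows 12.6
```

View pics/w8c.png

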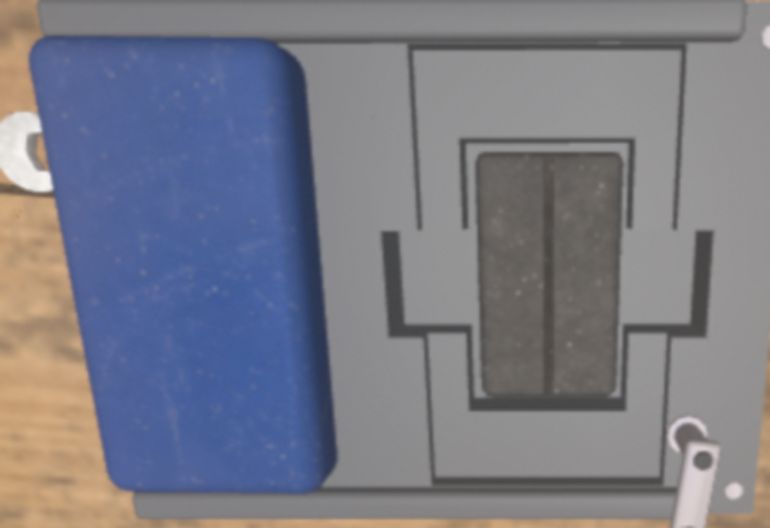

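```bash
python3 - <<'E'
from g import *
import pickle
m=pickle.load(open("w8.pkl","rb"))
T=np.array([.4744,-.0022,.0827])
def inv(P):
    d=(P[:2]-T[:2])*1000;c,s=np.cos(T[2]),np.sin(T[2]); return [c*d[0]+s*d[1],-s*d[0]+c*d[1]]
for u,z in [((30,40),.074),((106,488),.074),((70,264),.074),((282,40),.074),((330,490),.06),((329,300),.041)]:
    print(u,np.round(inv(back(m,crop(u,70,0,2.2),z)),1))
E
```

```text
(30, 40) [ -85.1 -175.2]
(106, 488) [  78.3 -180.7]
(70, 264) [ -11.1 -177. ]
(282, 40) [-84.9 -89.7]
(330, 490) [ 84.8 -93.5]
(329, 300) [  6.2 -92.1]
```

carry_out(
  plan=[
    {"x": -0.02, "y": -0.01, "z": 0, "ax": 0, "ay": 0, "az": 0.12, "hand": 0.5},
    {"x": -0.04, "y": -0.02, "z": 0, "ax": 0, "ay": 0, "az": 0.24, "hand": 0.5},
    {"x": -0.06, "y": -0.03, "z": 0, "ax": 0, "ay": 0, "az": 0.36, "hand": 0.5},
    {"x": -0.08, "y": -0.04, "z": 0, "ax": 0, "ay": 0, "az": 0.48, "hand": 0.5},
    {"x": -0.1, "y": -0.04, "z": 0, "ax": 0, "ay": 0, "az": 0.6, "hand": 0.5},
    {"x": -0.12, "y": -0.04, "z": 0, "ax": 0, "ay": 0, "az": 0.72, "hand": 0.5},
    {"x": -0.14, "y": -0.04, "z": 0, "ax": 0, "ay": 0, "az": 0.84, "hand": 0.5},
    {"x": -0.16, "y": -0.04, "z": 0, "ax": 0, "ay": 0, "az": 0.96, "hand": 0.5},
    {"x": -0.18, "y": -0.04, "z": 0.01, "ax": 0, "ay": 0, "az": 1.08, "hand": 0.5},
    {"x": -0.2, "y": -0.04, "z": 0.02, "ax": 0, "ay": 0, "az": 1.2, "hand": 0.5},
    {"x": -0.21, "y": -0.04, "z": 0.03, "ax": 0, "ay": 0, "az": 1.32, "hand": 0.5},
    {"x": -0.21, "y": -0.04, "z": 0.037, "ax": 0.002, "ay": -0.001, "az": 1.44, "hand": 0.5},
  ],
)

```text
clock: 7.53
tcp_pos: [0.4897, -0.2128, 0.1566]
orientation: [-0.001, 0.995, 0.102, -0.001]
wrist_force: [0.5, -0.0, -0.9]
finger_gap: 0.0425
```

```bash
python3 - <<'E'
from g import *
st()
T=np.array([.4744,-.0022,.0827])
x=place(T,(0,-212,0))[0]
move(x[0],x[1],.16,4.74)
move(x[0],x[1],.048,4.74)
E
```

```text
{'clock': 7.5333, 'tcp_pos': [0.4897, -0.2128, 0.1566], 'orientation': [-0.0009, 0.9948, 0.1022, -0.001], 'joint_pos': [-0.5604, 0.2707, -0.1984, 1.1044, 0.0001, 0.8057], 'wrist_force': [0.5209, -0.0146, -0.8691], 'finger_gap': 0.0425}
shift [ 0.002   0.0011 -0.0034] turn [-0.0018  0.0019  0.1219] dist 0.004 rows 1.0
shift [0.0022 0.0013 0.1086] turn [-0.0018  0.0019  0.1219] dist 0.109 rows 2.6
```

carry_out(
  plan=[
    {"x": 0.002, "y": 0.001, "z": 0.03, "ax": 0, "ay": 0, "az": 0.12, "hand": 0.5},
    {"x": 0.002, "y": 0.001, "z": 0.07, "ax": 0, "ay": 0, "az": 0.122, "hand": 0.5},
    {"x": 0.002, "y": 0.001, "z": 0.095, "ax": 0, "ay": 0, "az": 0.122, "hand": 0.5},
    {"x": 0.002, "y": 0.001, "z": 0.108, "ax": 0, "ay": 0, "az": 0.122, "hand": 0.5},
    {"x": 0.002, "y": 0.001, "z": 0.108, "ax": 0, "ay": 0, "az": 0.122, "hand": 0.5},
    {"x": 0.002, "y": 0.001, "z": 0.108, "ax": 0, "ay": 0, "az": 0.122, "hand": 0.5},
  ],
)

```text
clock: 8.03
tcp_pos: [0.4893, -0.2119, 0.0468]
orientation: [-0.002, 0.999, 0.041, -0.003]
wrist_force: [0.2, -0.5, -0.0]
finger_gap: 0.0426
```

```bash
python3 - <<'E'
from g import *
st()
im=viewer.read_camera("wrist"); cv2.imwrite("pics/w9.png",im[:,:,::-1])
im=viewer.read_camera("scene"); cv2.imwrite("pics/s9.png",cv2.resize(im[120:320,260:440,::-1],None,fx=3,fy=3,interpolation=cv2.INTER_CUBIC))
T=np.array([.4744,-.0022,.0827])
for y in (-190,-120,-75,-58):
  x=place(T,(0,y,0))[0]
  move(x[0],x[1],.048,4.74)
E
```

```text
{'clock': 8.0333, 'tcp_pos': [0.4893, -0.2119, 0.0468], 'orientation': [-0.0022, 0.9991, 0.0413, -0.0032], 'joint_pos': [-0.5593, 0.3686, -0.3548, 0.8552, 0.0001, 0.929], 'wrist_force': [0.2442, -0.5242, -0.046], 'finger_gap': 0.0426}
shift [ 0.0003 -0.0217  0.0012] turn [-0.0015  0.0018 -0.0001] dist 0.022 rows 0.5
shift [ 0.0003 -0.0917  0.0013] turn [-0.0015  0.0018 -0.0001] dist 0.092 rows 2.2
shift [ 0.0003 -0.1367  0.0013] turn [-0.0015  0.0018 -0.0001] dist 0.137 rows 3.3
shift [ 0.0003 -0.1537  0.0014] turn [-0.0015  0.0018 -0.0001] dist 0.154 rows 3.7
```

View pics/w9.png

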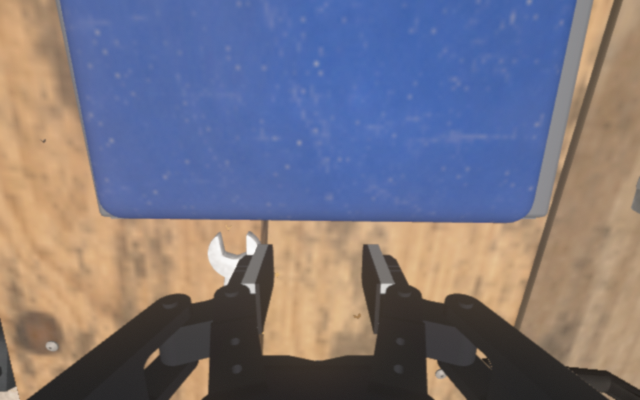

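View pics/s9.png

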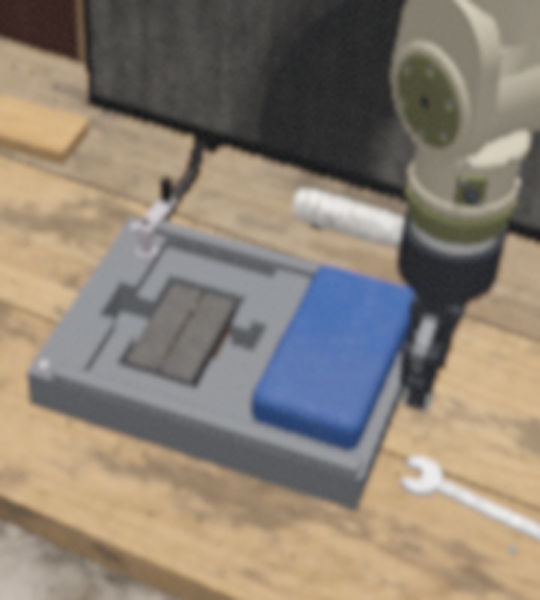

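carry_out(
  plan=[
    {"x": 0, "y": -0.01, "z": 0, "ax": 0, "ay": 0, "az": 0, "hand": 0.5},
    {"x": 0, "y": -0.018, "z": 0, "ax": 0, "ay": 0, "az": 0, "hand": 0.5},
    {"x": 0, "y": -0.026, "z": 0, "ax": 0, "ay": 0, "az": 0, "hand": 0.5},
    {"x": 0, "y": -0.034, "z": 0, "ax": 0, "ay": 0, "az": 0, "hand": 0.5},
    {"x": 0, "y": -0.042, "z": 0, "ax": 0, "ay": 0, "az": 0, "hand": 0.5},
    {"x": 0, "y": -0.05, "z": 0, "ax": 0, "ay": 0, "az": 0, "hand": 0.5},
    {"x": 0, "y": -0.058, "z": 0, "ax": 0, "ay": 0, "az": 0, "hand": 0.5},
    {"x": 0, "y": -0.066, "z": 0, "ax": 0, "ay": 0, "az": 0, "hand": 0.5},
    {"x": 0, "y": -0.074, "z": 0, "ax": 0, "ay": 0, "az": 0, "hand": 0.5},
    {"x": 0, "y": -0.082, "z": 0, "ax": 0, "ay": 0, "az": 0, "hand": 0.5},
    {"x": 0, "y": -0.09, "z": 0, "ax": 0, "ay": 0, "az": 0, "hand": 0.5},
  ],
)

```text
clock: 9.05
tcp_pos: [0.484, -0.1227, 0.0492]
orientation: [-0.001, 0.999, 0.041, -0.001]
wrist_force: [-0.3, -2.2, 2.3]
finger_gap: 0.043
```

```bash
python3 - <<'E'
from g import *
st()
im=viewer.read_camera("wrist"); cv2.imwrite("pics/w10.png",im[:,:,::-1])
im=viewer.read_camera("scene"); cv2.imwrite("pics/s10.png",cv2.resize(im[120:320,260:440,::-1],None,fx=3,fy=3,interpolation=cv2.INTER_CUBIC))
T=np.array([.4744,-.0022,.0827])
for y in (-75,-58):
  x=place(T,(0,y,0))[0]
  move(x[0],x[1],.047,4.74)
E
```

```text
{'clock': 9.05, 'tcp_pos': [0.484, -0.1227, 0.0492], 'orientation': [-0.0007, 0.9991, 0.0413, -0.001], 'joint_pos': [-0.4095, 0.3054, -0.4426, 0.8252, 0.0003, 1.0787], 'wrist_force': [-0.3428, -2.1502, 2.3408], 'finger_gap': 0.043}
shift [ 0.0012 -0.0445  0.0019] turn [-0.0039  0.0033  0.0016] dist 0.045 rows 1.1
shift [ 0.0013 -0.0615  0.002 ] turn [-0.0039  0.0033  0.0016] dist 0.062 rows 1.5
```

View pics/w10.png

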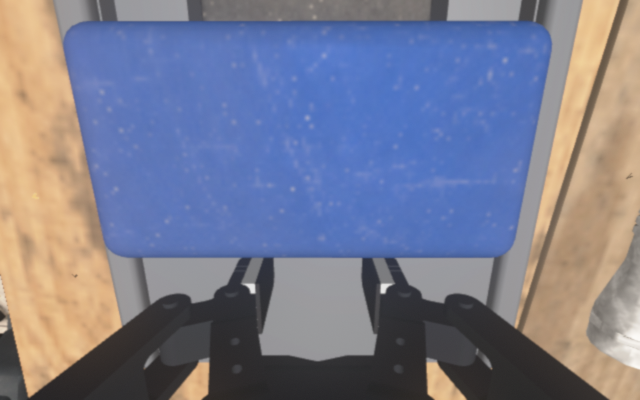

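View pics/s10.png

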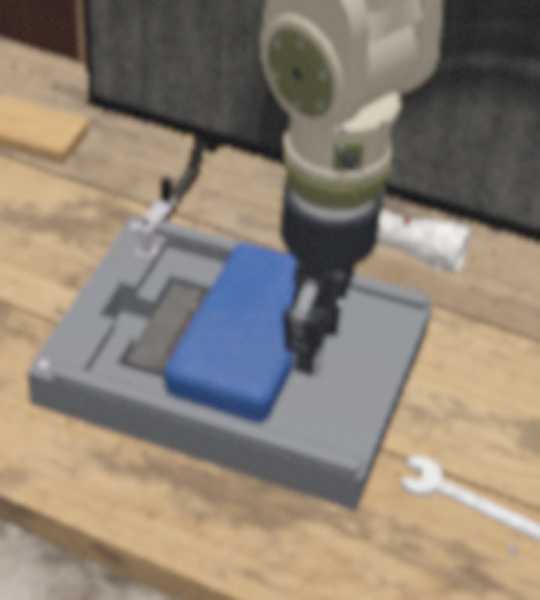

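carry_out(
  plan=[
    {"x": 0.001, "y": -0.008, "z": 0.001, "ax": 0, "ay": 0, "az": 0, "hand": 0.5},
    {"x": 0.001, "y": -0.016, "z": 0.001, "ax": 0, "ay": 0, "az": 0, "hand": 0.5},
    {"x": 0.001, "y": -0.024, "z": 0.001, "ax": 0, "ay": 0, "az": 0, "hand": 0.5},
    {"x": 0.001, "y": -0.031, "z": 0.001, "ax": 0, "ay": 0, "az": 0, "hand": 0.5},
    {"x": 0.001, "y": -0.037, "z": 0.001, "ax": 0, "ay": 0, "az": 0, "hand": 0.5},
    {"x": 0.001, "y": -0.043, "z": 0.001, "ax": 0, "ay": 0, "az": 0, "hand": 0.5},
    {"x": 0.001, "y": -0.049, "z": 0.001, "ax": 0, "ay": 0, "az": 0, "hand": 0.5},
    {"x": 0.001, "y": -0.054, "z": 0.001, "ax": 0, "ay": 0, "az": 0, "hand": 0.5},
    {"x": 0.001, "y": -0.058, "z": 0.001, "ax": 0, "ay": 0, "az": 0, "hand": 0.5},
    {"x": 0.001, "y": -0.06, "z": 0.001, "ax": 0, "ay": 0, "az": 0, "hand": 0.5},
  ],
)

```text
clock: 9.98
tcp_pos: [0.4788, -0.0609, 0.0479]
orientation: [-0.002, 0.999, 0.042, -0.002]
wrist_force: [0.1, -1.7, -0.6]
finger_gap: 0.0428
```

```bash
python3 - <<'E'
from g import *
st()
im=viewer.read_camera("wrist"); cv2.imwrite("pics/w11.png",im[:,:,::-1])
im=viewer.read_camera("scene"); cv2.imwrite("pics/s11.png",cv2.resize(im[120:320,260:440,::-1],None,fx=3,fy=3,interpolation=cv2.INTER_CUBIC))
T=np.array([.4744,-.0022,.0827])
for y in (-58,-50):
  x=place(T,(0,y,0))[0]
  move(x[0],x[1],.047,4.74)
E
```

```text
{'clock': 9.9833, 'tcp_pos': [0.4788, -0.0609, 0.0479], 'orientation': [-0.0019, 0.9991, 0.0424, -0.0019], 'joint_pos': [-0.2945, 0.2807, -0.4823, 0.8126, 0.0024, 1.1915], 'wrist_force': [0.0715, -1.6901, -0.5782], 'finger_gap': 0.0428}
shift [ 0.0003 -0.0008  0.001 ] turn [-0.0046  0.0034  0.0022] dist 0.001 rows 0.0
shift [ 0.0004 -0.0088  0.001 ] turn [-0.0046  0.0034  0.0022] dist 0.009 rows 0.2
```

View pics/w11.png

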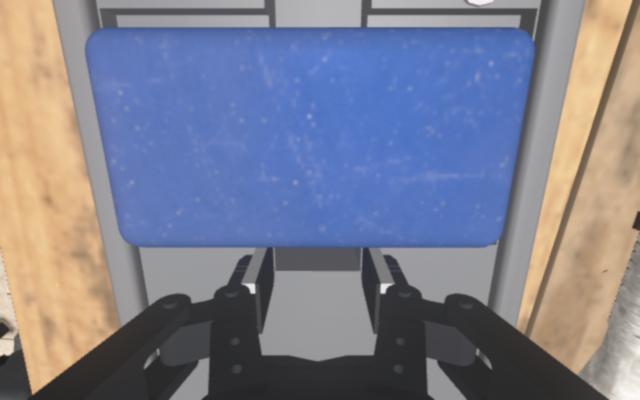

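View pics/s11.png

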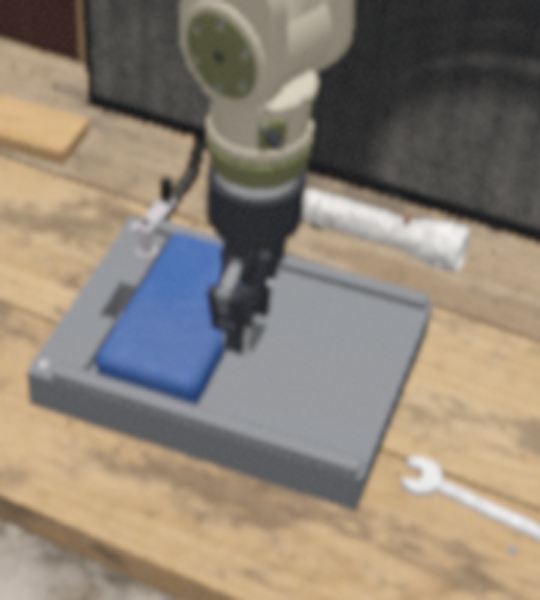

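carry_out(
  plan=[
    {"x": 0, "y": 0.005, "z": 0, "ax": 0, "ay": 0, "az": 0, "hand": 0.5},
    {"x": 0, "y": 0.01, "z": 0, "ax": 0, "ay": 0, "az": 0, "hand": 0.5},
    {"x": 0, "y": 0.01, "z": -0.04, "ax": 0, "ay": 0, "az": -0.1, "hand": 0.5},
    {"x": 0, "y": 0.01, "z": -0.08, "ax": 0, "ay": 0, "az": -0.2, "hand": 0.5},
    {"x": 0.02, "y": 0, "z": -0.12, "ax": 0, "ay": 0, "az": -0.32, "hand": 0.5},
    {"x": 0.04, "y": -0.02, "z": -0.15, "ax": 0, "ay": 0, "az": -0.44, "hand": 0.5},
    {"x": 0.06, "y": -0.03, "z": -0.15, "ax": 0, "ay": 0, "az": -0.56, "hand": 0.5},
    {"x": 0.07, "y": -0.04, "z": -0.15, "ax": 0, "ay": 0, "az": -0.68, "hand": 0.5},
    {"x": 0.08, "y": -0.05, "z": -0.15, "ax": 0, "ay": 0, "az": -0.8, "hand": 0.5},
    {"x": 0.08, "y": -0.06, "z": -0.15, "ax": 0, "ay": 0, "az": -0.92, "hand": 0.4},
    {"x": 0.09, "y": -0.06, "z": -0.15, "ax": 0, "ay": 0, "az": -1.04, "hand": 0.4},
    {"x": 0.09, "y": -0.06, "z": -0.15, "ax": 0, "ay": 0, "az": -1.16, "hand": 0.4},
  ],
)

```text
clock: 11.08
tcp_pos: [0.5655, 0.0058, 0.1978]
orientation: [-0.003, 0.811, 0.586, 0.0]
wrist_force: [-0.3, -0.5, -0.5]
finger_gap: 0.0343
```

```bash
python3 - <<'E'
from g import *
st()
T=np.array([.4744,-.0022,.0827])
x=place(T,(100,62,0))[0]; print(x)
move(x[0]+.03,x[1],.2,94.74)
E
```

```text
{'clock': 11.0833, 'tcp_pos': [0.5655, 0.0058, 0.1978], 'orientation': [-0.0026, 0.8106, 0.5856, 0.0002], 'joint_pos': [-0.1338, 0.3086, -0.0426, 1.2229, 0.0041, 0.1856], 'wrist_force': [-0.3476, -0.4967, -0.4989], 'finger_gap': 0.0343}
[0.56893667 0.06784868 0.        ]
shift [ 0.0694  0.0122 -0.002 ] turn [-0.0032 -0.0042 -0.4022] dist 0.07 rows 3.2
```

carry_out(
  plan=[
    {"x": 0.03, "y": 0.005, "z": -0.002, "ax": 0, "ay": 0, "az": -0.12, "hand": 0.4},
    {"x": 0.06, "y": 0.01, "z": -0.002, "ax": 0, "ay": 0, "az": -0.24, "hand": 0.4},
    {"x": 0.07, "y": 0.012, "z": -0.002, "ax": 0, "ay": 0, "az": -0.36, "hand": 0.4},
    {"x": 0.07, "y": 0.012, "z": -0.002, "ax": -0.003, "ay": -0.004, "az": -0.402, "hand": 0.4},
    {"x": 0.07, "y": 0.012, "z": -0.002, "ax": -0.003, "ay": -0.004, "az": -0.402, "hand": 0.4},
    {"x": 0.07, "y": 0.012, "z": -0.002, "ax": -0.003, "ay": -0.004, "az": -0.402, "hand": 0.4},
  ],
)

```text
clock: 11.58
tcp_pos: [0.5989, 0.0681, 0.1998]
orientation: [-0.0, 0.678, 0.735, -0.0]
wrist_force: [0.3, 1.2, -0.1]
finger_gap: 0.0339
```

```bash
python3 - <<'E'
from g import *
import pickle
st()
m=viewer.camera_model("wrist");im=viewer.read_camera("wrist"); cv2.imwrite("pics/w12.png",im[:,:,::-1]);pickle.dump(m,open("w12.pkl","wb"))
im=viewer.read_camera("scene"); cv2.imwrite("pics/s12.png",cv2.resize(im[120:300,250:430,::-1],None,fx=3.3,fy=3.3,interpolation=cv2.INTER_CUBIC))
E
```

```text
{'clock': 11.5833, 'tcp_pos': [0.5989, 0.0681, 0.1998], 'orientation': [-0.0004, 0.678, 0.7351, -0.0001], 'joint_pos': [-0.02, 0.3779, 0.0613, 1.255, 0.0003, -0.1008], 'wrist_force': [0.2974, 1.1674, -0.079], 'finger_gap': 0.0339}
```

View pics/w12.png

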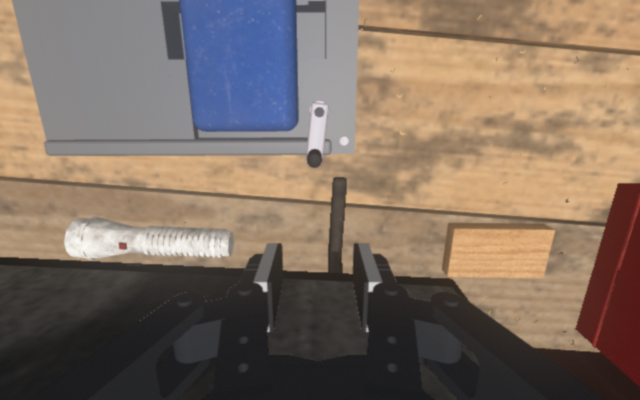

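View pics/s12.png

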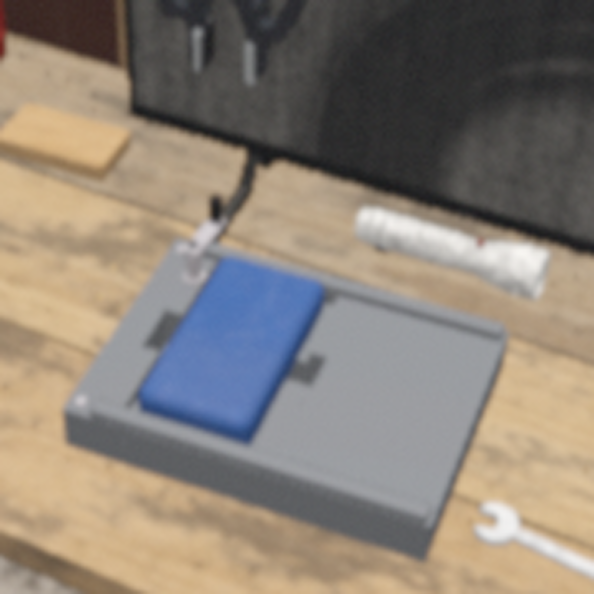

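```bash
python3 - <<'E'
import cv2
im=cv2.imread("pics/w12.png")
cv2.imwrite("pics/w12c.png",cv2.resize(im[0:180,150:370],None,fx=3.3,fy=3.3,interpolation=cv2.INTER_CUBIC))
E
```

```text
(no output)
```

View pics/w12c.png

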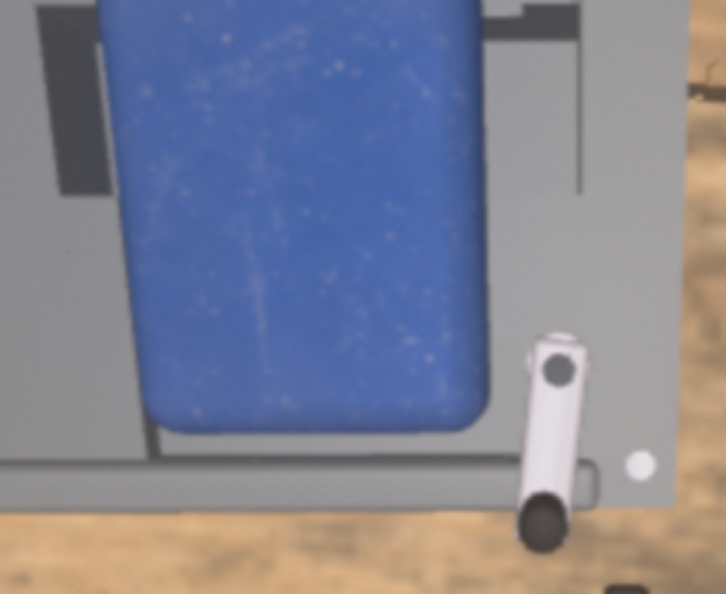

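```bash
python3 - <<'E'
from g import *
import pickle
m=pickle.load(open("w12.pkl","rb"))
T=np.array([.4744,-.0022,.0827])
def inv(P):
    d=(P[:2]-T[:2])*1000;c,s=np.cos(T[2]),np.sin(T[2]); return np.round([c*d[0]+s*d[1],-s*d[0]+c*d[1]],1)
for n,u,z in [("knob",(543,522),.0995),("pivot",(558,370),.0755),("case tl",(148,432),.063),("case tr",(490,432),.063),("case l",(110,130),.063),("case r",(484,130),.063),("slot r",(580,195),.041)]:
    P=back(m,crop(u,150,0,3.3),z); print(n,P.round(4),inv(P))
for n,q in [("knob",(100,62,99.5)),("piv",(65,62,75.5))]:
    print(n,place(T,q),(proj(m,place(T,q))-[150,0])*3.3)
# path targets: tray frame theta
s=None
for th in (0,):
    x=place(T,(65+35*np.cos(th),62-35*np.sin(th),0))[0]; move(x[0],x[1],.13,94.74); move(x[0],x[1],.08,94.74)
E
```

```text
knob [0.5672 0.0639 0.0995] [97.9 58.2]
pivot [0.5341 0.0648 0.0755] [65.  61.8]
case tl [ 0.5584 -0.0392  0.063 ] [ 80.6 -43.8]
case tr [0.5513 0.0487 0.063 ] [80.9 44.3]
case l [ 0.488 -0.046  0.063] [  9.9 -44.8]
case r [0.4809 0.0428 0.063 ] [10.2 44.3]
slot r [0.4908 0.0672 0.041 ] [22.1 67.8]
knob [[0.56893667 0.06784868 0.0995    ]] [[558.24632499 529.78126679]]
piv [[0.53405629 0.06495748 0.0755    ]] [[557.56938289 368.70000497]]
shift [ 0.0024 -0.0297  0.0699] turn [-0.0006 -0.0004 -0.0023] dist 0.076 rows 1.8
shift [ 0.0024 -0.0297  0.1199] turn [-0.0006 -0.0004 -0.0023] dist 0.124 rows 3.0
```

```bash
python3 - <<'E'
from g import *
T=np.array([.4744,-.0022,.0827])
th=.11
x=place(T,(65+35*np.cos(th),62-35*np.sin(th),0))[0]; move(x[0],x[1],.08,94.74-np.degrees(th))
E
```

```text
shift [-0.0015 -0.0299  0.1199] turn [-0.0006 -0.0003  0.1077] dist 0.124 rows 3.0
```

carry_out(
  plan=[
    {"x": -0.0015, "y": -0.03, "z": 0, "ax": 0, "ay": 0, "az": 0.108, "hand": 0.32},
    {"x": -0.0015, "y": -0.03, "z": 0.03, "ax": 0, "ay": 0, "az": 0.108, "hand": 0.32},
    {"x": -0.0015, "y": -0.03, "z": 0.06, "ax": 0, "ay": 0, "az": 0.108, "hand": 0.32},
    {"x": -0.0015, "y": -0.03, "z": 0.08, "ax": 0, "ay": 0, "az": 0.108, "hand": 0.32},
    {"x": -0.0015, "y": -0.03, "z": 0.08, "ax": 0, "ay": 0, "az": 0.108, "hand": 0.32},
  ],
)

```text
clock: 12.1
tcp_pos: [0.5655, 0.0633, 0.1158]
orientation: [-0.003, 0.717, 0.697, -0.003]
wrist_force: [-1.4, 0.4, -0.2]
finger_gap: 0.0276
```

```bash
python3 - <<'E'
from g import *
st()
im=viewer.read_camera("wrist"); cv2.imwrite("pics/w13.png",im[:,:,::-1])
im=viewer.read_camera("scene"); cv2.imwrite("pics/s13.png",cv2.resize(im[120:270,230:390,::-1],None,fx=4,fy=4,interpolation=cv2.INTER_CUBIC))
T=np.array([.4744,-.0022,.0827])
th=.11
x=place(T,(65+35*np.cos(th),62-35*np.sin(th),0))[0]; move(x[0],x[1],.08,94.74-np.degrees(th))
E
```

```text
{'clock': 12.1, 'tcp_pos': [0.5655, 0.0633, 0.1158], 'orientation': [-0.003, 0.7175, 0.6966, -0.0027], 'joint_pos': [-0.0298, 0.3673, -0.1668, 1.0447, 0.0003, -0.0002], 'wrist_force': [-1.4185, 0.4329, -0.1514], 'finger_gap': 0.0276}
shift [0.0006 0.0007 0.0399] turn [-0.002  -0.0004 -0.0017] dist 0.04 rows 1.0
```

View pics/w13.png

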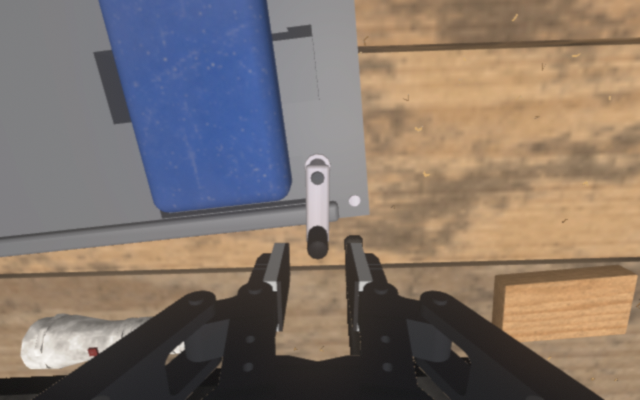

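View pics/s13.png

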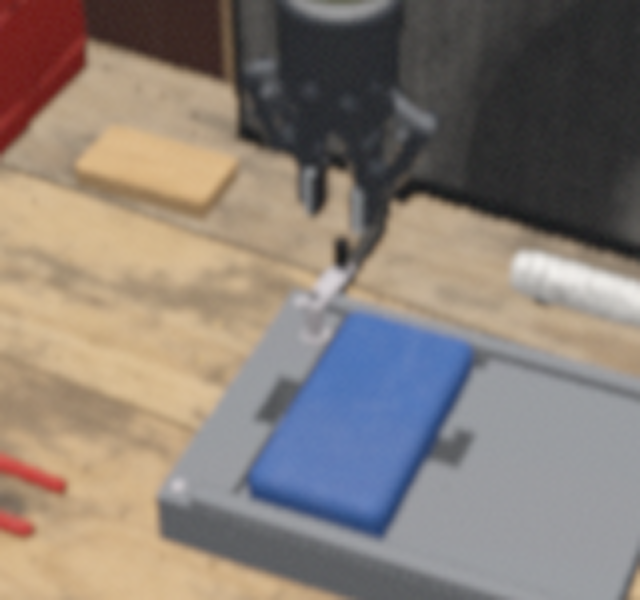

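carry_out(
  plan=[
    {"x": 0.0005, "y": 0.001, "z": 0.02, "ax": 0, "ay": 0, "az": 0, "hand": 0.32},
    {"x": 0.0005, "y": 0.001, "z": 0.036, "ax": 0, "ay": 0, "az": 0, "hand": 0.32},
    {"x": 0.0005, "y": 0.001, "z": 0.036, "ax": 0, "ay": 0, "az": 0, "hand": 0.22},
    {"x": 0.0005, "y": 0.001, "z": 0.036, "ax": 0, "ay": 0, "az": 0, "hand": 0.22},
  ],
)

```text
clock: 12.53
tcp_pos: [0.5698, 0.0637, 0.0851]
orientation: [-0.001, 0.717, 0.697, -0.0]
wrist_force: [0.4, 0.4, -0.8]
finger_gap: 0.0187
```

```bash
python3 - <<'E'
from g import *
st()
T=np.array([.4744,-.0022,.0827])
for th in np.arange(.2,1.75,.09):
  x=place(T,(65+35*np.cos(th),62-35*np.sin(th),0))[0]; print(round(th,2),end=" "); move(x[0],x[1],.08,94.74-np.degrees(th))
E
```

```text
{'clock': 12.5333, 'tcp_pos': [0.5698, 0.0637, 0.0851], 'orientation': [-0.0006, 0.7174, 0.6966, -0.0004], 'joint_pos': [-0.0289, 0.3947, -0.2072, 0.9702, 0.0003, 0.0006], 'wrist_force': [0.3921, 0.4381, -0.8372], 'finger_gap': 0.0187}
0.2 shift [-0.0028 -0.0009  0.0051] turn [-0.0014 -0.0003  0.0878] dist 0.006 rows 0.7
0.29 shift [-0.006  -0.0014  0.0051] turn [-0.0014 -0.0002  0.1778] dist 0.008 rows 1.4
0.38 shift [-0.009  -0.0021  0.0051] turn [-1.400e-03 -1.000e-04  2.678e-01] dist 0.011 rows 2.1
0.47 shift [-0.012  -0.003   0.0051] turn [-1.400e-03 -1.000e-04  3.578e-01] dist 0.013 rows 2.9
0.56 shift [-0.0149 -0.0043  0.0051] turn [-0.0014 -0.      0.4478] dist 0.016 rows 3.6
0.65 shift [-0.0177 -0.0058  0.0051] turn [-1.400e-03  1.000e-04  5.378e-01] dist 0.019 rows 4.3
0.74 shift [-0.0203 -0.0075  0.0051] turn [-1.400e-03  1.000e-04  6.278e-01] dist 0.022 rows 5.0
0.83 shift [-0.0228 -0.0094  0.0051] turn [-1.400e-03  2.000e-04  7.178e-01] dist 0.025 rows 5.7
0.92 shift [-0.0251 -0.0116  0.0051] turn [-1.400e-03  2.000e-04  8.078e-01] dist 0.028 rows 6.5
1.01 shift [-0.0271
[... 178 characters left out ...]
 shift [-0.0306 -0.0192  0.0051] turn [-1.4000e-03  5.0000e-04  1.0778e+00] dist 0.037 rows 8.6
1.28 shift [-0.032  -0.0221  0.0051] turn [-1.4000e-03  5.0000e-04  1.1678e+00] dist 0.039 rows 9.3
1.37 shift [-0.0331 -0.025   0.0051] turn [-1.4000e-03  6.0000e-04  1.2578e+00] dist 0.042 rows 10.1
1.46 shift [-0.0339 -0.0281  0.0051] turn [-1.4000e-03  7.0000e-04  1.3478e+00] dist 0.044 rows 10.8
1.55 shift [-0.0345 -0.0312  0.0051] turn [-1.4000e-03  7.0000e-04  1.4378e+00] dist 0.047 rows 11.5
1.64 shift [-0.0347 -0.0343  0.0051] turn [-1.4000e-03  8.0000e-04  1.5278e+00] dist 0.049 rows 12.2
1.73 shift [-0.0347 -0.0375  0.0051] turn [-1.3000e-03  9.0000e-04  1.6178e+00] dist 0.051 rows 12.9
```

carry_out(
  plan=[
    {"x": -0.003, "y": -0.001, "z": 0.003, "ax": 0, "ay": 0, "az": 0.088, "hand": 0.22},
    {"x": -0.006, "y": -0.0015, "z": 0.003, "ax": 0, "ay": 0, "az": 0.178, "hand": 0.22},
    {"x": -0.009, "y": -0.002, "z": 0.003, "ax": 0, "ay": 0, "az": 0.268, "hand": 0.22},
    {"x": -0.012, "y": -0.003, "z": 0.003, "ax": 0, "ay": 0, "az": 0.358, "hand": 0.22},
    {"x": -0.015, "y": -0.0045, "z": 0.003, "ax": 0, "ay": 0, "az": 0.448, "hand": 0.22},
    {"x": -0.018, "y": -0.006, "z": 0.003, "ax": 0, "ay": 0, "az": 0.538, "hand": 0.22},
    {"x": -0.0205, "y": -0.0075, "z": 0.003, "ax": 0, "ay": 0, "az": 0.628, "hand": 0.22},
    {"x": -0.023, "y": -0.0095, "z": 0.003, "ax": 0, "ay": 0, "az": 0.718, "hand": 0.22},
    {"x": -0.025, "y": -0.0115, "z": 0.003, "ax": 0, "ay": 0, "az": 0.808, "hand": 0.22},
    {"x": -0.027, "y": -0.014, "z": 0.003, "ax": 0, "ay": 0, "az": 0.898, "hand": 0.22},
    {"x": -0.029, "y": -0.0165, "z": 0.003, "ax": 0, "ay": 0, "az": 0.988, "hand": 0.22},
  ],
)

```text
clock: 13.45
tcp_pos: [0.5548, 0.0349, 0.0848]
orientation: [0.0, 0.963, 0.271, 0.002]
wrist_force: [0.5, 0.3, -0.3]
finger_gap: 0.0186
```

```bash
python3 - <<'E'
from g import *
st()
im=viewer.read_camera("wrist"); cv2.imwrite("pics/w14.png",im[:,:,::-1])
T=np.array([.4744,-.0022,.0827])
for th in [1.19,1.28,1.37,1.46,1.55,1.64,1.68,1.72]:
  x=place(T,(65+35*np.cos(th),62-35*np.sin(th),0))[0]; print(round(th,2),end=" "); move(x[0],x[1],.082,94.74-np.degrees(th))
E
```

```text
{'clock': 13.45, 'tcp_pos': [0.5548, 0.0349, 0.0848], 'orientation': [0.0004, 0.9626, 0.2709, 0.0017], 'joint_pos': [-0.0818, 0.3607, -0.2598, 0.9468, 0.0004, 0.9404], 'wrist_force': [0.5329, 0.3458, -0.3275], 'finger_gap': 0.0186}
1.19 shift [-0.0043 -0.0015  0.0027] turn [ 0.0015 -0.0025  0.081 ] dist 0.005 rows 0.6
1.28 shift [-0.0075 -0.0019  0.0027] turn [ 0.0014 -0.0026  0.171 ] dist 0.008 rows 1.4
1.37 shift [-0.0105 -0.0026  0.0027] turn [ 0.0013 -0.0026  0.261 ] dist 0.011 rows 2.1
1.46 shift [-0.0135 -0.0035  0.0027] turn [ 0.0012 -0.0027  0.351 ] dist 0.014 rows 2.8
1.55 shift [-0.0164 -0.0047  0.0027] turn [ 0.0011 -0.0028  0.441 ] dist 0.017 rows 3.5
1.64 shift [-0.0192 -0.0062  0.0027] turn [ 0.0009 -0.0028  0.531 ] dist 0.02 rows 4.2
1.68 shift [-0.0204 -0.0069  0.0027] turn [ 0.0009 -0.0028  0.571 ] dist 0.022 rows 4.6
1.72 shift [-0.0216 -0.0077  0.0027] turn [ 0.0008 -0.0029  0.611 ] dist 0.023 rows 4.9
```

View pics/w14.png

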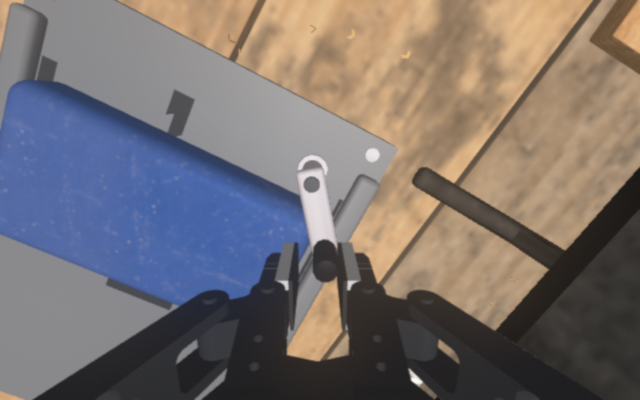

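carry_out(
  plan=[
    {"x": -0.0043, "y": -0.0015, "z": 0.002, "ax": 0, "ay": 0, "az": 0.081, "hand": 0.22},
    {"x": -0.0075, "y": -0.002, "z": 0.002, "ax": 0, "ay": 0, "az": 0.171, "hand": 0.22},
    {"x": -0.0105, "y": -0.0026, "z": 0.002, "ax": 0, "ay": 0, "az": 0.261, "hand": 0.22},
    {"x": -0.0135, "y": -0.0035, "z": 0.002, "ax": 0, "ay": 0, "az": 0.351, "hand": 0.22},
    {"x": -0.0164, "y": -0.0047, "z": 0.002, "ax": 0, "ay": 0, "az": 0.441, "hand": 0.22},
    {"x": -0.0192, "y": -0.0062, "z": 0.002, "ax": 0, "ay": 0, "az": 0.531, "hand": 0.22},
    {"x": -0.021, "y": -0.007, "z": 0.002, "ax": 0, "ay": 0, "az": 0.591, "hand": 0.22},
    {"x": -0.0216, "y": -0.0077, "z": 0.002, "ax": 0, "ay": 0, "az": 0.611, "hand": 0.22},
    {"x": -0.0216, "y": -0.0077, "z": 0.002, "ax": 0, "ay": 0, "az": 0.611, "hand": 0.22},
    {"x": -0.0216, "y": -0.0077, "z": 0.002, "ax": 0, "ay": 0, "az": 0.611, "hand": 0.22},
  ],
)

```text
clock: 14.33
tcp_pos: [0.5327, 0.03, 0.0838]
orientation: [0.0, 0.999, -0.032, 0.003]
wrist_force: [0.5, 0.2, 0.4]
finger_gap: 0.0188
```

```bash
python3 - <<'E'
from g import *
st()
im=viewer.read_camera("wrist"); cv2.imwrite("pics/w15.png",im[:,:,::-1])
E
```

```text
{'clock': 14.3333, 'tcp_pos': [0.5327, 0.03, 0.0838], 'orientation': [0.0, 0.9995, -0.0322, 0.0026], 'joint_pos': [-0.0944, 0.3217, -0.3199, 0.924, 0.0002, 1.5407], 'wrist_force': [0.4789, 0.2153, 0.4013], 'finger_gap': 0.0188}
```

View pics/w15.png

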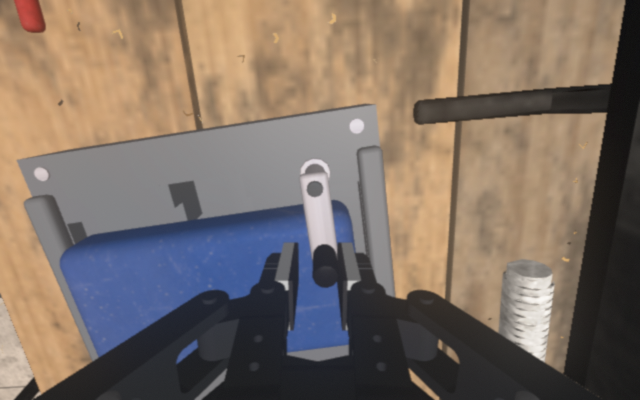

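carry_out(
  plan=[
    {"x": -0.001, "y": 0, "z": 0, "ax": 0, "ay": 0, "az": 0, "hand": 0.22},
    {"x": -0.002, "y": 0, "z": 0, "ax": 0, "ay": 0, "az": 0, "hand": 0.22},
    {"x": -0.0025, "y": 0, "z": 0, "ax": 0, "ay": 0, "az": 0, "hand": 0.22},
    {"x": -0.0025, "y": 0, "z": 0, "ax": 0, "ay": 0, "az": 0, "hand": 0.22},
    {"x": -0.0025, "y": 0, "z": 0, "ax": 0, "ay": 0, "az": 0, "hand": 0.22},
  ],
)

```text
clock: 14.8
tcp_pos: [0.5303, 0.0301, 0.0836]
orientation: [0.0, 0.999, -0.032, 0.003]
wrist_force: [1.3, -0.9, 1.2]
finger_gap: 0.0188
```

Now open slightly and lift straight off.

carry_out(
  plan=[
    {"x": -0.001, "y": 0, "z": 0, "ax": 0, "ay": 0, "az": 0, "hand": 0.36},
    {"x": -0.001, "y": 0, "z": 0, "ax": 0, "ay": 0, "az": 0, "hand": 0.36},
    {"x": -0.001, "y": 0, "z": -0.015, "ax": 0, "ay": 0, "az": 0, "hand": 0.36},
    {"x": -0.001, "y": 0, "z": -0.04, "ax": 0, "ay": 0, "az": 0, "hand": 0.36},
    {"x": -0.001, "y": 0, "z": -0.08, "ax": 0, "ay": 0, "az": 0, "hand": 0.36},
    {"x": 0, "y": 0.02, "z": -0.12, "ax": 0, "ay": 0, "az": 0, "hand": 0.36},
    {"x": 0, "y": 0.06, "z": -0.13, "ax": 0, "ay": 0, "az": 0, "hand": 0.36},
    {"x": 0, "y": 0.09, "z": -0.13, "ax": 0, "ay": 0, "az": 0, "hand": 0.36},
    {"x": 0, "y": 0.09, "z": -0.13, "ax": 0, "ay": 0, "az": 0, "hand": 0.36},
    {"x": 0, "y": 0.09, "z": -0.13, "ax": 0, "ay": 0, "az": 0, "hand": 0.36},
  ],
)

```text
clock: 15.63
tcp_pos: [0.5234, -0.0608, 0.2135]
orientation: [-0.0, 0.999, -0.034, 0.002]
wrist_force: [0.3, -0.6, -0.5]
finger_gap: 0.0306
```

```bash
python3 - <<'E'
from g import *
import pickle
st()
m=viewer.camera_model("wrist");im=viewer.read_camera("wrist"); cv2.imwrite("pics/w16.png",im[:,:,::-1]);pickle.dump(m,open("w16.pkl","wb"))
im=viewer.read_camera("scene"); cv2.imwrite("pics/s16.png",im[:,:,::-1])
T=np.array([.4744,-.0022,.0827])
for q in [(65,62,75.5),(65,27,99.5),(100,62,99.5)]: print(proj(m,place(T,q)).round(1))
E
```

```text
{'clock': 15.6333, 'tcp_pos': [0.5234, -0.0608, 0.2135], 'orientation': [-0.0002, 0.9994, -0.0338, 0.0023], 'joint_pos': [-0.2689, 0.2223, -0.1191, 1.2251, 0.0014, 1.3694], 'wrist_force': [0.2774, -0.5755, -0.4913], 'finger_gap': 0.0306}
[[318.8  32.1]]
[[326.1  77. ]]
[[367.8  17.2]]
```

View pics/w16.png

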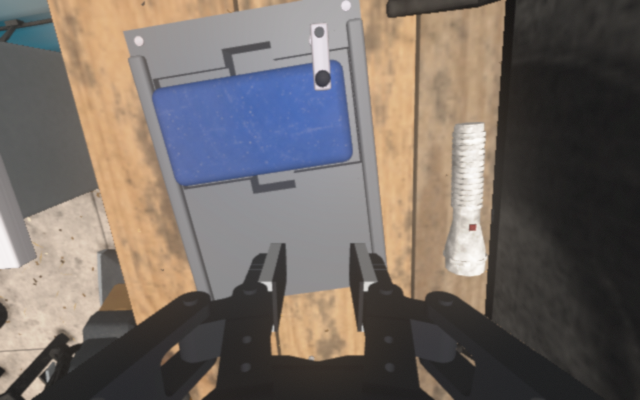

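View pics/s16.png

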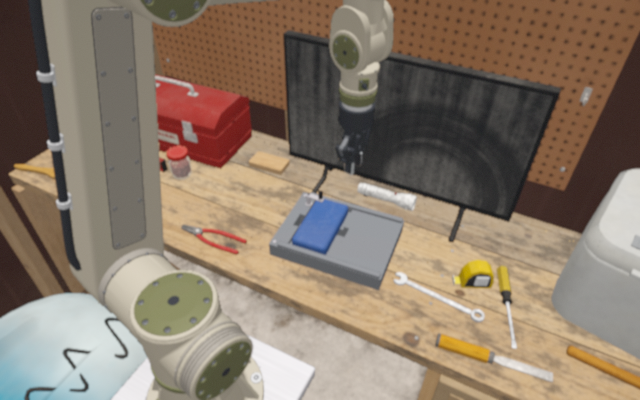

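```bash
python3 - <<'E'
from g import *
import pickle
m=pickle.load(open("w16.pkl","rb"))
im=cv2.imread("pics/w16.png")
cv2.imwrite("pics/w16c.png",cv2.resize(im[10:200,130:380],None,fx=3.1,fy=3.1,interpolation=cv2.INTER_CUBIC))
T=np.array([.4744,-.0022,.0827])
def inv(P):
    d=(P[:2]-T[:2])*1000;c,s=np.cos(T[2]),np.sin(T[2]); return np.round([c*d[0]+s*d[1],-s*d[0]+c*d[1]],1)
print("knob",inv(back(m,(322,77),.0995)),"pivot",inv(back(m,(319,32),.0755)))
E
```

```text
knob [62.  27.5] pivot [65.2 62. ]
```

View pics/w16c.png

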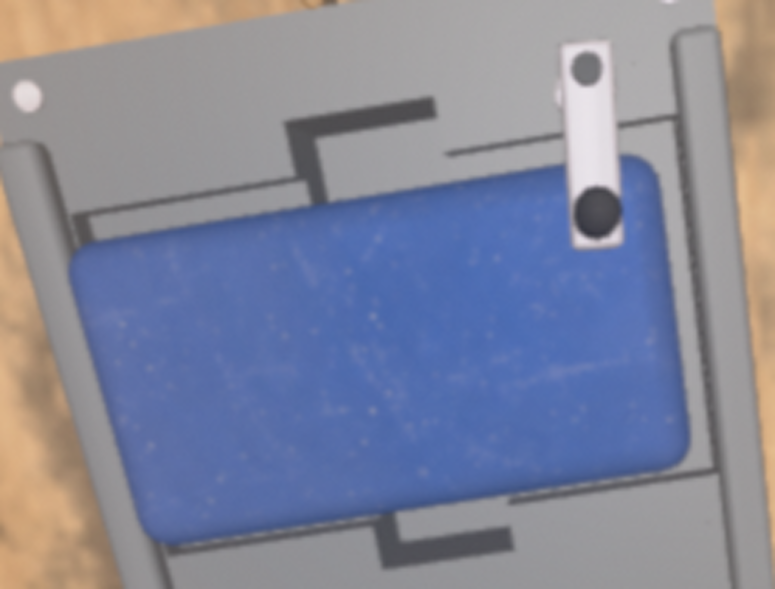

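```bash
python3 -c "
from workcell import env; print(env.hand_in())"
```

```text
the job is handed in; nothing more can be done
None
```

The tray is packed in the order asked and the job was handed in at about 16 s of the 64 s allowed.

- **Sanding block:** I gripped it across its width and lowered it into the deep pocket. It lay flat, with clear gaps all round, before the case went over it.
- **Flat case:** I pushed it along the deck with two fingertips until it dropped into the recess. In the wrist image before the keeper was swung, its long edges measured at tray y of about -44 and +44 mm, so it is centred along y. The measured width fits a top about 65 mm above the bench.
- **Keeper:** It started at about 0.11 rad rather than 0. I swung it round by its knob, which last measured at tray (62, 27.5) mm. That is about 1.65 rad, at the stop and over the case.
- **Other things on the bench:** I touched none of them, and the torch, pliers, spanner and offcut lie where they did in the last pictures. The wrist force stayed around 6 N or less in every reading I took.

**Checks that disagreed:** The first block position differed by about 4 mm between the top and wrist cameras. I settled this by measuring block and pocket in the same wrist picture before placing it. No other check failed.

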